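# Crank the tap clamp shut

### The job

A white tap body stands loose between the jaws of the bench clamp. Take the loose crank out of its stand, seat its socket fully down on the hex drive hidden at the bottom of the clamp's well, feeling gently for the fit rather than forcing it, then wind the crank clockwise until the jaw has closed on the tap body and the screw comes up against its stop, without straining it. Leave the crank seated in the well and let go; do not disturb the other parts on the bench.

Things in the scene. Friction and masses are not known exactly. Their poses are not given: they have to be found in the camera images.
- clamp: Grey bench clamp fixed to the bench: base plate 215 x 110 x 20 mm carrying a 74 x 74 mm square tower 80 mm high, then the sliding jaw, then the fixed jaw (face at x = 125 mm, top at 70 mm). Origin on the underside, on the vertical axis of the hidden drive in the tower; x along the base towards the jaws, z up.
- well_mouth (a point): centre of the mouth of the clamp's round well, on top of the tower, 80 mm above the bench; well of diameter 41 mm with a 3 mm chamfer, 50 mm deep down to seat
- hex_top (a point): top of the hidden drive in the well, 57 mm above the bench: a cone (radius 7 to 11.5 mm, 5 mm high) on a hex 24 mm across flats, 22 mm long (30 to 52 mm above the bench). The hex stands at any angle, not measured. A socket resting on it by the crank's weight, or pressed under 10 N, does not drag it round; one not meeting its flats stops 22 mm or more above the seat.
- seat (a point): bottom of the clamp's well, on the drive's axis, 30 mm above the bench: where the centre of the crank's socket mouth is when fully seated. Feel for the fit with under 20 N. Turning clockwise from above closes the jaw, 8 mm per full turn; 0.6 to 0.9 of a turn is needed in all, up to a firm stop in the screw. The drive turns stiffly (0.2 N m) and stays where left.
- jaw: sprung steel face of the sliding jaw, 12 x 70 x 46 mm, on a carriage; origin at the middle of its gripping face's lower edge, 20 mm above the bench. It starts at x = 79 to 81.5 mm in the clamp's frame, slides along +x and meets the tap body, pressed to the fixed jaw, at about 85 mm; over the last 0.14 of a turn before the stop its spring builds up to about 18 N, felt little at the handle.
- tap: white plastic tap body, 160 g, standing on the clamp's base between the jaws: block 40 (between the jaws) x 44 x 48 mm with a round neck on top (64 mm in all) and a round outlet and a brass stub to the sides; origin at the centre of its underside
- crank: loose steel crank, 0.3 to 0.5 kg, upright in its stand. Origin at the centre of the mouth of its hex socket (lower end; 25 mm across flats inside, flats facing x and every 60 degrees, 33 mm deep, 37 mm over the outside corners); z up the shank, x along the arm to the handle. Flat arm 22 mm wide, from z = 75 to 85 mm, x = -48 to 97 mm, with a round counterweight.
- boss (a point): middle of the square steel boss on the crank's axis above the arm, to hold it by: 24 x 24 mm (sides along the crank's x and y), spanning 20 mm above and below this point, which is 105 mm above the crank's origin
- handle (a point): middle of the crank's upright black handle, a freely spinning sleeve of radius 11 mm that spans 22 mm above and below this point; 85 mm from the crank's axis, 109 mm above the crank's origin. Winding takes about 3 N here; at the screw's stop the force rises sharply, and over about 20 N here strains it
- stand: blue plastic stand fixed to the bench, foot 90 x 90 mm, block 70 x 70 mm, 46 mm high, with a round well of diameter 42 mm in which the crank stands; the well's floor is 8 mm above the bench. Origin at the centre of its underside
- coil: bystander: steel heating coil with brass ends, about 62 x 43 x 43 mm, lying loose on the bench
- spare: bystander: second white tap body standing loose on the bench, 64 mm high
- tray: bystander: small blue tray of brass nuts, 120 x 90 x 40 mm, loose on the bench
Things that resemble listed ones, but are neither listed nor needed, are in the scene too. Leave any black or green look-alike of the tap alone.

How it is judged:
By the outcome, as a careful person would: the job done as asked, in the order asked, and still so for the second after the job is handed in, with the robot touching nothing.
It also fails if it takes over 72 s, if anything falls off the work surface, if the arm or the gripper's body presses on something with over 40 N, if the wrist force passes 120 N, or if a joint passes its speed limit or range.

### The arm

A 6-joint arm with a two-finger parallel gripper is mounted at the origin on the work surface. World frame = base frame: x ahead of the robot, y to its left, z up, the work surface at z = 0. Lengths are in mm, angles in rad, forces in N, time in s.
With the tool pointing down it reaches from about 350 to 775 mm from the base axis. Payload 5.5 kg.
Tool frame: the origin (TCP) lies midway between the tips of the shut fingers; the grasp point (between the pads) lies 19 mm behind it; z points along the fingers, y is the line along which they close (so a half turn about z gives the same grasp; the last joint's range is limited). The gripper opens to 85 mm and grips with 20 to 120 N. Pads are 22 mm wide; open, the fingers measure 114 mm over their backs; the gripper's body (76 mm by 85 mm) begins 54 mm behind the grasp point. The pads swing forward as they close: fully open they stand 13 mm farther back than shut.
Start: joints at [-1.463, 0.313, 0.046, 1.304, 0, 1.431], TCP at [141.024, -557.48, 231.323] pointing down, gripper open.
Joint ranges: [-2.76, 2.76], [-0.86, 1.69], [-1.03, 1.26], [-2.2, 2.34], [-1.47, 1.5], [-3.14, 3.14]. Speed limits (rad/s): [2.57, 2.57, 3.14, 3.14, 3.14, 3.14].

### API

Orientations are given as [roll, pitch, yaw] about the fixed x, y, z axes, in that order (R = Rz(yaw) Ry(pitch) Rx(roll)).
In Python, from bench import * gives the robot as it stands.
- The arm moves only by the tool carry_out, never from a script. Its argument "commands" is a list of rows, each an object of numbers: "hand": the finger opening in m, from 0 to 0.0854; "tx", "ty", "tz": the shift along the tool's x, y, z in m; "turn": the turn about the tool's z in rad. A call has 1 to 5 rows; each row shifts and turns the commanded pose from where the row before left it, along the tool's axes as they then stand; what a row does not reach is not made up. A row lasts 1/12 s, in which the tool goes at most 41.7 mm and 7.16 degrees, less where a joint would pass 70% of its speed; a pose out of reach is approached as far as the arm can. A call with a gripper value outside its range is refused whole. The fingers move at their own pace and stop on an object; "grip_force" is the grip in N (left out, the last holds). Time passes only in rows, so rows that do not move let the fingers close. It gives the time, the measured TCP pose, the force, the opening and the grip force at its end, in the units of the state.
- observe(): the state, without advancing time (a new reading comes with each control period).
- snapshot(name): name is "side" or "top" or "wrist"; returns (picture, depth): 400x640x3 uint8, blue, green, red; 400x640 float32, mm along the optical axis (not along the pixel's ray), 0 where there is no reading.
- get_calibration(name): a dict with "fx", "fy", "cx", "cy" (pixels), "rvec" (rotation vector, rad) and "tvec" (3), from world to camera coordinates, as OpenCV has them; the wrist camera has in their place "T_tool_cam" (4x4, takes a point from camera to tool coordinates, whose origin is the TCP and whose axes are the flange's). Camera axes: x right, y down, z forward; pixel columns grow to the right and rows downward; lengths in mm; the calibration is good to about 2 mm. The wrist camera is an equidistant fisheye: a pixel r from the principal point sees the ray r / f radians off the axis. A picture is of the moment at which its call begins: read the wrist's pose just before it. get_calibration takes no time and is no camera call.
- close_job(): hands the job in; it is judged then, once.
The state is a dict: "clock": time; "q": joint angles; "joint_vel": joint speeds; "joint_torque": joint torques, N m; "ee_pos": TCP position; "orientation": TCP orientation; "wrist_force": force on the tool from outside, world axes, zero at the start; "moment": the same for the moment, N m; "finger_gap": opening from 0.0 (shut) to 1.0 (fully open); "grasp_force": force on a finger pad.
Only numpy, scipy, OpenCV 4.12 (cv2) and the standard library are available. Lean on these libraries where they do the work, as an engineer would, in place of code of your own. Each camera call takes 0.05 s, during which the arm holds its last target. There are 200 camera calls.

## Working session

There is one attempt and no reset: what is moved stays moved. The work goes in short steps, Python scripts to look and compute and a tool call to move; the robot and the scene stay as the last step left them, time stands still between calls to the robot, and variables do not carry over. Pictures are saved under pics/ and viewed, at most 10 in all, crops included, and the job is handed in when it is done.

Besides the shell and the picture viewer there is one more tool, called after "Call:" as name(argument=value, ...), one argument or row to a line, values as JSON. carry_out: Moves the arm, as the interface text tells. Its arguments: {"type":"object","properties":{"commands":{"type":"array","items":{"type":"object","properties":{"hand":{"type":"number"},"tx":{"type":"number"},"ty":{"type":"number"},"tz":{"type":"number"},"turn":{"type":"number"}}}},"grip_force":{"type":"number"}},"required":["commands"]}

```bash
ls; mkdir -p pics
python3 - <<'E'
from bench import *
import cv2,numpy as np
print(observe())
for n in ("top","side"):
    c=get_calibration(n);print(n,c)
    p,d=snapshot(n);cv2.imwrite(f"pics/{n}0.png",p);np.save(f"pics/{n}0.npy",d)
print(get_calibration("wrist"))
E
```

```text
pics
{'clock': 0.0, 'q': array([-1.46260614e+00,  3.14002502e-01,  4.49466522e-02,  1.30359798e+00,
        2.06815292e-05,  1.43122784e+00]), 'joint_vel': array([-0.00106327, -0.00161285,  0.00087779,  0.00111272, -0.00285808,
       -0.00037941]), 'joint_torque': array([ 2.82686888e-04, -4.80630255e+01,  2.98530650e+01,  1.93366909e-02,
       -5.67388525e-06, -9.54896194e-06]), 'ee_pos': array([ 140.96527059, -556.91124362,  230.39446288]), 'orientation': array([-3.13975609e+00, -2.78888640e-04,  2.47758404e-01]), 'wrist_force': array([-0.81008222,  0.081084  , -0.35578133]), 'moment': array([-0.05135348,  0.06848194,  0.05263682]), 'grasp_force': 0.0, 'finger_gap': 1.0022974172895485}
top {'fx': 369.0014910725795, 'fy': 369.0014910725795, 'cx': 323.3734719312651, 'cy': 194.4355842764394, 'rvec': array([ 2.18990965, -2.00895726,  0.2183206 ]), 'tvec': array([-129.99921323,  651.40155083,  782.04167451])}
side {'fx': 462.25995812252177, 'fy': 462.25995812252177, 'cx': 322.37963842278157, 'cy': 200.06794561595203, 'rvec': array([ 0.53138453, -2.65642247,  1.22505172]), 'tvec': array([ 576.78965958,  291.10436886, 1031.75628569])}
{'fx': 309.70691628693146, 'fy': 309.70691628693146, 'cx': 321.43805645413215, 'cy': 201.69604978157696, 'T_tool_cam': array([[ 9.49371125e-04, -9.65170659e-01, -2.61619375e-01,
         6.59069330e+01],
       [ 9.99999536e-01,  8.73240468e-04,  4.07250443e-04,
         5.96440443e-01],
       [-1.64609553e-04, -2.61619640e-01,  9.65171040e-01,
        -1.42842813e+02],
       [ 0.00000000e+00,  0.00000000e+00,  0.00000000e+00,
         1.00000000e+00]])}
```

View pics/top0.png

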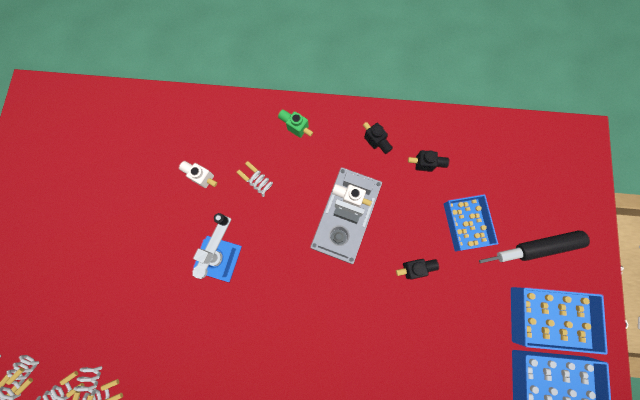

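View pics/side0.png

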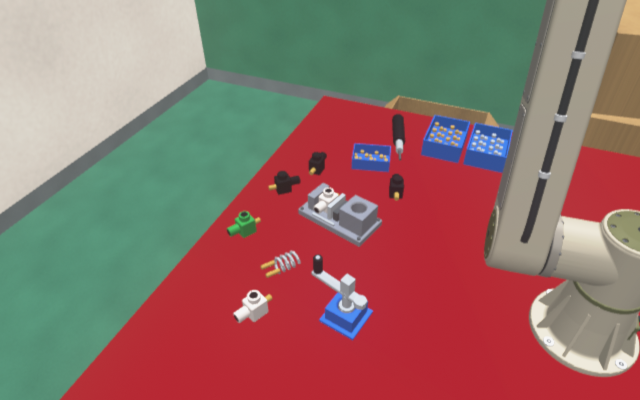

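The top view shows the blue stand with the crank (boss about (205,256), handle (221,218)), and the clamp with its well at (339,235) and white tap at (354,195). The white body at (198,174) is the spare, the coil is at (258,180), and the black and green ones are look-alikes. I'll enlarge the crank and the clamp.

```bash
cat > h.py <<'E'
import cv2,numpy as np
from bench import *
def cam(n):
    c=get_calibration(n);R=cv2.Rodrigues(c['rvec'])[0];return c,R,np.array(c['tvec'])
def ray(n,u,v):
    c,R,t=cam(n);d=R.T@np.array([(u-c['cx'])/c['fx'],(v-c['cy'])/c['fy'],1]);return -R.T@t,d
def atz(n,u,v,z):
    o,d=ray(n,u,v);return o+d*(z-o[2])/d[2]
def proj(n,P):
    c,R,t=cam(n);p=R@np.array(P,float)+t;return np.array([c['fx']*p[0]/p[2]+c['cx'],c['fy']*p[1]/p[2]+c['cy']])
def dep(n,d,u,v):
    c,R,t=cam(n);z=d[int(round(v)),int(round(u))];return R.T@(np.array([(u-c['cx'])/c['fx']*z,(v-c['cy'])/c['fy']*z,z])-t)
E
python3 - <<'E'
from h import *
p=cv2.imread('pics/top0.png')
a=cv2.resize(p[195:295,170:260],None,fx=4.4,fy=4.4,interpolation=cv2.INTER_CUBIC)
b=cv2.resize(p[160:270,305:390],None,fx=4,fy=4,interpolation=cv2.INTER_CUBIC)
c=np.zeros((440,a.shape[1]+b.shape[1],3),np.uint8);c[:,:a.shape[1]]=a;c[:,a.shape[1]:]=b
print(a.shape,b.shape);cv2.imwrite('pics/crop1.png',c)
d=np.load('pics/top0.npy')
for u,v in [(339,235),(339,222),(326,247),(205,256),(221,218),(354,195),(240,270),(300,300),(375,180)]: print(u,v,dep('top',d,u,v).round(1))
print(cam('top')[1].round(2), -cam('top')[1].T@cam('top')[2], -cam('side')[1].T@cam('side')[2])
E
```

```text
(440, 396, 3) (440, 340, 3)
339 235 [ 571.6 -117.2   55. ]
339 222 [ 597.9 -114.2   80.4]
326 247 [539.8 -89.8  79.4]
205 256 [495.7 157.3 134. ]
221 218 [576.5 134.8 137.9]
354 195 [ 661.3 -143.1   87. ]
240 270 [473.5 111.3   0.9]
300 300 [416.9 -39.1   1. ]
375 180 [ 718.6 -196.5   21. ]
[[ 0.09 -1.   -0.  ]
 [-0.97 -0.08 -0.22]
 [ 0.22  0.02 -0.98]] [476.21319628 -90.73978987 904.32308317] [298.82777385 771.62986724 892.88207933]
```

View pics/crop1.png

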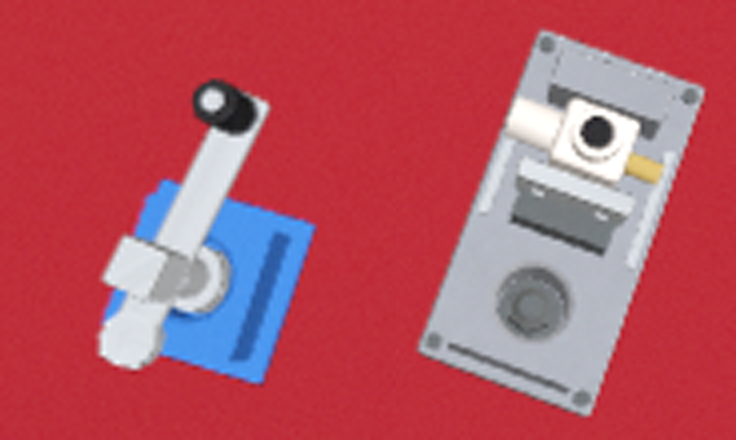

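The enlarged crop shows the steel crank in the blue stand: boss top about (137,265), handle top (212,100). The clamp's well mouth is at (535,302), with the white tap between the jaws at (597,135). I'll measure both from the depth.

```bash
cat > m.py <<'E'
from h import *
def cloud(n,d):
    c,R,t=cam(n);v,u=np.nonzero(d>0);z=d[v,u];P=np.c_[(u-c['cx'])/c['fx']*z,(v-c['cy'])/c['fy']*z,z]
    return (P-t)@R
def rect(W,x,y,r,z0,z1):
    m=(np.hypot(W[:,0]-x,W[:,1]-y)<r)&(W[:,2]>z0)&(W[:,2]<z1);Q=W[m]
    return len(Q),Q.mean(0).round(1),cv2.minAreaRect(Q[:,:2].astype(np.float32))
E
python3 - <<'E'
from m import *
for n in('top','side'):
    W=cloud(n,np.load(f'pics/{n}0.npy'))
    for k,a in dict(boss=(495,157,30,129,137),handle=(576,135,25,136,143),arm=(540,145,70,88,98),tower=(571,-117,60,76,84),base=(620,-137,140,17,23),standtop=(490,140,60,42,50),tapneck=(661,-143,30,82,90)).items(): print(n,k,rect(W,*a))
P=lambda u,v,z:atz('top',u,v,z).round(1)
print(P(170+137/4.4,195+265/4.4,133),P(170+212/4.4,195+100/4.4,139),P(305+(535-396)/4,160+302/4,80))
# base corners z=20
for u,v in [(541,30),(704,90),(590,415),(419,350)]: print(P(305+(u-396)/4,160+v/4,20))
E
```

```text
top boss (137, array([496.1, 167.1, 132.9]), ((496.1540832519531, 167.8853759765625), (24.455642700195312, 24.036827087402344), 71.04521942138672))
top handle (79, array([576.7, 139.8, 139.2]), ((576.9493408203125, 139.98995971679688), (19.389808654785156, 19.083797454833984), 4.613240718841553))
top arm (365, array([532.7, 153.3,  92.8]), ((531.7523193359375, 155.18678283691406), (22.369930267333984, 117.48567199707031), 72.10527038574219))
top tower (828, array([ 568.1, -115.9,   80.1]), ((568.3818359375, -115.83381652832031), (73.86095428466797, 73.95686340332031), 74.41451263427734))
top base (1202, array([ 622.4, -133.6,   20.2]), ((628.302001953125, -132.74603271484375), (109.83145141601562, 214.72586059570312), 74.25453186035156))
top standtop (432, array([492.3, 150.8,  46.1]), ((495.6307373046875, 164.68441772460938), (64.66529846191406, 69.70521545410156), 78.37075805664062))
top tapneck (119, array([ 667.5, -144.7,   84.5]), ((667.329345703125, -144.60769653320312), (27.46419906616211, 27.090251922607422), 47.89348220825195))
side boss (113, array([496.1, 170.5, 133.1]), (
[... 457 characters left out ...]
328125, -113.96622467041016), (77.74160766601562, 76.30697631835938), 74.96466064453125))
side base (483, array([619.5, -93.5,  20.2]), ((628.6873779296875, -129.99029541015625), (114.99617767333984, 214.92112731933594), 74.45204162597656))
side standtop (343, array([499.4, 178.3,  46.5]), ((494.6849365234375, 171.97813415527344), (78.94841766357422, 54.49662399291992), 2.733724594116211))
side tapneck (64, array([ 667.2, -142.4,   85. ]), ((668.0797119140625, -143.10385131835938), (27.591716766357422, 30.888442993164062), 21.74280548095703))
[496.6 165.8 133. ] [576.5 140.5 139. ] [ 567.8 -118.2   80. ]
[ 743.9 -110.9   20. ]
[ 714.  -214.2   20. ]
[ 510.9 -157.6   20. ]
[540.1 -53.6  20. ]
```

The sizes check out: boss top 24.4×24.0 mm at z 133, tower 73.9×74.0 mm at z 80, base 110×215 mm.
- Boss centre: about (496,168.5), with the crank yawed about −0.33.
- Well axis: about (568.6,−115.3).

Next I move towards the boss, first leg.

Call:
carry_out(
  commands=[
    {"hand": 0.0854, "tx": 0.033, "ty": -0.018},
    {"tx": 0.033, "ty": -0.018},
    {"tx": 0.033, "ty": -0.018},
    {"tx": 0.033, "ty": -0.018},
    {"tx": 0.033, "ty": -0.018},
  ],
)

```text
$.commands[0]: bad value
```

Call:
carry_out(
  commands=[
    {"tx": 0.033, "ty": -0.018},
    {"tx": 0.033, "ty": -0.018},
    {"tx": 0.033, "ty": -0.018},
    {"tx": 0.033, "ty": -0.018},
    {"tx": 0.033, "ty": -0.018},
  ],
)

```text
$.commands[0]: bad value
```

Call:
carry_out(
  commands=[
    {"tx": 0.033, "ty": -0.018},
    {"tx": 0.033, "ty": -0.018},
    {"tx": 0.012, "ty": -0.036},
    {"tx": 0.012, "ty": -0.036},
    {"tx": 0.012, "ty": -0.036},
  ],
)

```text
$.commands[0]: bad value
```

Call:
carry_out(
  commands=[
    {"tx": 0.012, "ty": -0.036},
    {"tx": 0.012, "ty": -0.036},
    {"tx": 0.012, "ty": -0.036},
    {"tx": 0.012, "ty": -0.036},
    {"tx": 0.012, "ty": -0.036},
  ],
)

```text
$.commands[0]: bad value
```

Call:
carry_out(
  commands=[
    {"turn": -0.125},
    {"turn": -0.125},
    {"turn": -0.125},
    {"turn": -0.125},
    {"turn": -0.125},
  ],
)

```text
$.commands[0]: bad value
```

Call:
carry_out(
  commands=[
    {"hand": 0.085, "tx": 0.033, "ty": -0.018, "tz": 0, "turn": 0},
    {"hand": 0.085, "tx": 0.033, "ty": -0.018, "tz": 0, "turn": 0},
    {"hand": 0.085, "tx": 0.033, "ty": -0.018, "tz": 0, "turn": 0},
    {"hand": 0.085, "tx": 0.033, "ty": -0.018, "tz": 0, "turn": 0},
    {"hand": 0.085, "tx": 0.033, "ty": -0.018, "tz": 0, "turn": 0},
  ],
)

```text
clock: 0.52
ee_pos: [279.7, -428.2, 230.9]
orientation: [-3.141, 0.0, 0.247]
wrist_force: [1.1, 0.1, 0.6]
finger_gap: 0.997
grasp_force: 0.0
```

Call:
carry_out(
  commands=[
    {"hand": 0.085, "tx": 0.033, "ty": -0.018, "tz": 0, "turn": 0},
    {"hand": 0.085, "tx": 0.033, "ty": -0.018, "tz": 0, "turn": 0},
    {"hand": 0.085, "tx": 0.033, "ty": -0.018, "tz": 0, "turn": 0},
    {"hand": 0.085, "tx": 0.033, "ty": -0.018, "tz": 0, "turn": 0},
    {"hand": 0.085, "tx": 0.033, "ty": -0.018, "tz": 0, "turn": 0},
  ],
)

```text
clock: 0.93
ee_pos: [417.7, -300.4, 231.0]
orientation: [-3.141, 0.0, 0.248]
wrist_force: [0.1, -0.2, -0.7]
finger_gap: 0.998
grasp_force: 0.0
```

Call:
carry_out(
  commands=[
    {"hand": 0.085, "tx": 0.033, "ty": -0.018, "tz": 0, "turn": 0},
    {"hand": 0.085, "tx": 0.033, "ty": -0.018, "tz": 0, "turn": 0},
    {"hand": 0.085, "tx": 0.012, "ty": -0.036, "tz": 0, "turn": 0},
    {"hand": 0.085, "tx": 0.012, "ty": -0.036, "tz": 0, "turn": 0},
    {"hand": 0.085, "tx": 0.012, "ty": -0.036, "tz": 0, "turn": 0},
  ],
)

```text
clock: 1.35
ee_pos: [480.3, -135.5, 230.5]
orientation: [-3.141, 0.001, 0.248]
wrist_force: [1.0, 0.7, 0.3]
finger_gap: 0.995
grasp_force: 0.0
```

Call:
carry_out(
  commands=[
    {"hand": 0.085, "tx": 0.012, "ty": -0.036, "tz": 0, "turn": 0},
    {"hand": 0.085, "tx": 0.012, "ty": -0.036, "tz": 0, "turn": 0},
    {"hand": 0.085, "tx": 0.012, "ty": -0.036, "tz": 0, "turn": 0},
    {"hand": 0.085, "tx": 0.012, "ty": -0.036, "tz": 0, "turn": 0},
    {"hand": 0.085, "tx": 0.012, "ty": -0.036, "tz": 0, "turn": 0},
  ],
)

```text
clock: 1.77
ee_pos: [493.9, 53.7, 231.0]
orientation: [-3.142, 0.0, 0.248]
wrist_force: [0.8, -0.2, -0.0]
finger_gap: 0.993
grasp_force: 0.0
```

Call:
carry_out(
  commands=[
    {"hand": 0.085, "tx": 0.012, "ty": -0.036, "tz": 0, "turn": 0},
    {"hand": 0.085, "tx": 0.012, "ty": -0.036, "tz": 0, "turn": 0},
    {"hand": 0.085, "tx": 0, "ty": 0, "tz": 0, "turn": -0.125},
    {"hand": 0.085, "tx": 0, "ty": 0, "tz": 0, "turn": -0.125},
    {"hand": 0.085, "tx": 0, "ty": 0, "tz": 0, "turn": -0.125},
  ],
)

```text
clock: 2.18
ee_pos: [499.5, 128.7, 230.7]
orientation: [-3.141, 0.001, 0.631]
wrist_force: [0.3, -0.1, -0.1]
finger_gap: 0.999
grasp_force: 0.0
```

Call:
carry_out(
  commands=[
    {"hand": 0.085, "tx": 0, "ty": 0, "tz": 0, "turn": -0.125},
    {"hand": 0.085, "tx": 0, "ty": 0, "tz": 0, "turn": -0.125},
    {"hand": 0.085, "tx": 0, "ty": 0, "tz": 0, "turn": -0.125},
    {"hand": 0.085, "tx": 0, "ty": 0, "tz": 0, "turn": -0.125},
    {"hand": 0.085, "tx": 0, "ty": 0, "tz": 0, "turn": -0.125},
  ],
)

```text
clock: 2.6
ee_pos: [499.6, 127.5, 230.8]
orientation: [-3.141, 0.001, 1.254]
wrist_force: [0.4, -0.4, 0.6]
finger_gap: 0.996
grasp_force: 0.0
```

```bash
python3 -c "
from bench import *
print(observe())"
```

```text
{'clock': 2.6, 'q': array([ 9.40991551e-02,  1.99144350e-01, -1.05899924e-01,  1.26678042e+00,
       -1.09710026e-04,  1.98166006e+00]), 'joint_vel': array([-1.67328170e-03, -1.15326135e-03,  1.69382000e-03, -1.58146715e-05,
        3.30277203e-04, -1.48816920e+00]), 'joint_torque': array([ 2.58858892e-02, -4.13592660e+01,  2.96962219e+01,  1.17765958e-02,
        6.56811062e-04,  1.56835668e+00]), 'ee_pos': array([499.64821328, 127.47815569, 230.79851263]), 'orientation': array([-3.14069369e+00,  5.11310824e-04,  1.25403204e+00]), 'wrist_force': array([ 0.42546454, -0.3901472 ,  0.55952976]), 'moment': array([-0.0112088 ,  0.04041786, -0.00869218]), 'grasp_force': 0.0, 'finger_gap': 0.9957833788984387}
```

Call:
carry_out(
  commands=[
    {"hand": 0.085, "tx": 0, "ty": 0, "tz": 0, "turn": -0.125},
    {"hand": 0.085, "tx": 0, "ty": 0, "tz": 0, "turn": -0.125},
    {"hand": 0.085, "tx": 0, "ty": 0, "tz": 0, "turn": -0.125},
    {"hand": 0.085, "tx": 0, "ty": 0, "tz": 0, "turn": -0.125},
    {"hand": 0.085, "tx": 0, "ty": 0, "tz": 0, "turn": -0.125},
  ],
)

```text
clock: 3.02
ee_pos: [499.6, 127.5, 230.8]
orientation: [-3.141, -0.0, 1.879]
wrist_force: [-0.4, 0.2, 1.2]
finger_gap: 0.997
grasp_force: 0.0
```

Call:
carry_out(
  commands=[
    {"hand": 0.085, "tx": 0, "ty": 0, "tz": 0, "turn": -0.125},
    {"hand": 0.085, "tx": 0, "ty": 0, "tz": 0, "turn": -0.125},
    {"hand": 0.085, "tx": 0, "ty": 0, "tz": 0, "turn": -0.125},
    {"hand": 0.085, "tx": 0, "ty": 0, "tz": 0, "turn": -0.125},
    {"hand": 0.085, "tx": 0, "ty": 0, "tz": 0, "turn": -0.125},
  ],
)

```text
clock: 3.43
ee_pos: [499.6, 127.5, 230.8]
orientation: [-3.141, -0.001, 2.504]
wrist_force: [0.4, -0.1, 0.3]
finger_gap: 1.001
grasp_force: 0.0
```

Call:
carry_out(
  commands=[
    {"hand": 0.085, "tx": 0, "ty": 0, "tz": 0, "turn": -0.125},
    {"hand": 0.085, "tx": 0, "ty": 0, "tz": 0, "turn": -0.125},
    {"hand": 0.085, "tx": 0, "ty": 0, "tz": 0, "turn": -0.125},
    {"hand": 0.085, "tx": 0, "ty": 0, "tz": 0, "turn": -0.125},
    {"hand": 0.085, "tx": 0, "ty": 0, "tz": 0, "turn": -0.125},
  ],
)

```text
clock: 3.85
ee_pos: [499.6, 127.4, 230.8]
orientation: [-3.141, -0.001, 3.129]
wrist_force: [0.2, -0.7, 0.3]
finger_gap: 0.995
grasp_force: 0.0
```

Call:
carry_out(
  commands=[
    {"hand": 0.085, "tx": 0, "ty": 0, "tz": 0, "turn": -0.125},
    {"hand": 0.085, "tx": 0, "ty": 0, "tz": 0, "turn": -0.125},
    {"hand": 0.085, "tx": 0, "ty": 0, "tz": 0, "turn": -0.125},
    {"hand": 0.085, "tx": 0, "ty": 0, "tz": 0, "turn": -0.125},
    {"hand": 0.085, "tx": 0, "ty": 0, "tz": 0, "turn": -0.125},
  ],
)

```text
clock: 4.27
ee_pos: [499.7, 127.5, 230.8]
orientation: [3.141, -0.001, -2.529]
wrist_force: [0.3, 0.2, 1.0]
finger_gap: 0.995
grasp_force: 0.0
```

Call:
carry_out(
  commands=[
    {"hand": 0.085, "tx": 0, "ty": 0, "tz": 0, "turn": -0.125},
    {"hand": 0.085, "tx": 0, "ty": 0, "tz": 0, "turn": -0.125},
    {"hand": 0.085, "tx": 0, "ty": 0, "tz": 0, "turn": -0.125},
    {"hand": 0.085, "tx": 0, "ty": 0, "tz": 0, "turn": -0.125},
    {"hand": 0.085, "tx": 0, "ty": 0, "tz": 0, "turn": -0.125},
  ],
)

```text
clock: 4.68
ee_pos: [499.7, 127.5, 230.8]
orientation: [3.141, -0.0, -1.904]
wrist_force: [-0.4, -0.7, 0.5]
finger_gap: 1.0
grasp_force: 0.0
```

Call:
carry_out(
  commands=[
    {"hand": 0.085, "tx": 0, "ty": 0, "tz": 0, "turn": -0.125},
    {"hand": 0.085, "tx": 0, "ty": 0, "tz": 0, "turn": -0.125},
    {"hand": 0.085, "tx": 0, "ty": 0, "tz": 0, "turn": -0.125},
    {"hand": 0.085, "tx": 0, "ty": 0, "tz": 0, "turn": -0.125},
    {"hand": 0.085, "tx": 0, "ty": 0, "tz": 0, "turn": -0.125},
  ],
)

```text
clock: 5.1
ee_pos: [499.6, 127.5, 230.8]
orientation: [3.141, 0.0, -1.279]
wrist_force: [-0.6, -0.7, 0.3]
finger_gap: 0.996
grasp_force: 0.0
```

Call:
carry_out(
  commands=[
    {"hand": 0.085, "tx": 0, "ty": 0, "tz": 0, "turn": -0.125},
    {"hand": 0.085, "tx": 0, "ty": 0, "tz": 0, "turn": -0.125},
    {"hand": 0.085, "tx": 0, "ty": 0, "tz": 0, "turn": -0.125},
    {"hand": 0.085, "tx": 0, "ty": 0, "tz": 0, "turn": -0.125},
    {"hand": 0.085, "tx": 0, "ty": 0, "tz": 0, "turn": -0.125},
  ],
)

```text
clock: 5.52
ee_pos: [499.6, 127.4, 230.8]
orientation: [3.141, 0.001, -0.654]
wrist_force: [0.3, -0.7, -0.2]
finger_gap: 0.993
grasp_force: 0.0
```

Call:
carry_out(
  commands=[
    {"hand": 0.085, "tx": 0, "ty": 0, "tz": 0, "turn": -0.125},
    {"hand": 0.085, "tx": 0, "ty": 0, "tz": 0, "turn": -0.125},
    {"hand": 0.085, "tx": 0, "ty": 0, "tz": 0, "turn": -0.08},
    {"hand": 0.085, "tx": 0, "ty": 0, "tz": 0, "turn": 0},
    {"hand": 0.085, "tx": 0, "ty": 0, "tz": 0, "turn": 0},
  ],
)

```text
clock: 5.93
ee_pos: [499.8, 127.5, 230.9]
orientation: [3.141, 0.001, -0.333]
wrist_force: [-0.5, 0.3, 0.3]
finger_gap: 1.001
grasp_force: 0.0
```

Call:
carry_out(
  commands=[
    {"hand": 0.085, "tx": -0.008, "ty": -0.019, "tz": 0, "turn": 0},
    {"hand": 0.085, "tx": -0.0085, "ty": -0.0185, "tz": 0, "turn": 0},
    {"hand": 0.085, "tx": 0, "ty": 0, "tz": 0, "turn": 0},
  ],
)

```text
clock: 6.18
ee_pos: [496.1, 170.5, 231.1]
orientation: [-3.141, 0.001, -0.331]
wrist_force: [-0.3, -0.0, 0.7]
finger_gap: 0.995
grasp_force: 0.0
```

```bash
cat >> m.py <<'E'
from scipy.spatial.transform import Rotation as Ro
def wcloud():
    s=observe();p,d=snapshot('wrist');c=get_calibration('wrist')
    v,u=np.nonzero(d>0);z=d[v,u];x=u-c['cx'];y=v-c['cy'];r=np.hypot(x,y)+1e-9;th=r/c['fx']
    m=th<1.3;u,v,z,x,y,r,th=[a[m] for a in(u,v,z,x,y,r,th)]
    k=np.tan(th)*z/r;C=np.c_[x*k,y*k,z]
    T=c['T_tool_cam'];C=C@T[:3,:3].T+T[:3,3]
    return p,s,C@Ro.from_euler('xyz',s['orientation']).as_matrix().T+s['ee_pos']
E
python3 - <<'E'
from m import *
p,s,W=wcloud();cv2.imwrite('pics/w1.png',p);print(s['ee_pos'],s['orientation'])
for k,a in dict(boss=(496,168,30,129,137),handle=(576,141,25,136,143),tower=(569,-115,60,76,84)).items():
    try: print(k,rect(W,*a))
    except Exception as e: print(k,e)
E
```

```text
[496.1325782  170.48376351 231.0926163 ] [-3.14069077e+00  7.29959546e-04 -3.30562179e-01]
boss (824, array([498.1, 166.9, 133. ]), ((497.6783752441406, 166.9619903564453), (23.009811401367188, 23.244726181030273), 70.47576141357422))
handle (618, array([577.5, 140.4, 139.5]), ((577.9166870117188, 140.56178283691406), (21.127281188964844, 20.894451141357422), 72.62860870361328))
tower (2351, array([ 569.9, -112.5,   80. ]), ((569.529296875, -116.01338958740234), (76.88048553466797, 75.11763763427734), 74.01524353027344))
```

Call:
carry_out(
  commands=[
    {"hand": 0.085, "tx": 0.0015, "ty": 0.002, "tz": 0.03, "turn": 0},
    {"hand": 0.085, "tx": 0, "ty": 0, "tz": 0.03, "turn": 0},
    {"hand": 0.085, "tx": 0, "ty": 0, "tz": 0.03, "turn": 0},
    {"hand": 0.085, "tx": 0, "ty": 0, "tz": 0.03, "turn": 0},
    {"hand": 0.085, "tx": 0, "ty": 0, "tz": 0.012, "turn": 0},
  ],
)

```text
clock: 6.65
ee_pos: [494.7, 164.7, 95.2]
orientation: [3.138, 0.005, -0.333]
wrist_force: [-0.4, -0.9, -0.2]
finger_gap: 0.993
grasp_force: 0.0
```

Call:
carry_out(
  commands=[
    {"hand": 0.02, "tx": 0, "ty": 0, "tz": 0, "turn": 0},
    {"hand": 0.02, "tx": 0, "ty": 0, "tz": 0, "turn": 0},
    {"hand": 0.02, "tx": 0, "ty": 0, "tz": 0, "turn": 0},
    {"hand": 0.02, "tx": 0, "ty": 0, "tz": 0, "turn": 0},
    {"hand": 0.02, "tx": 0, "ty": 0, "tz": 0, "turn": 0},
  ],
  grip_force=70,
)

```text
clock: 7.07
ee_pos: [498.6, 166.1, 100.8]
orientation: [-3.14, -0.003, -0.331]
wrist_force: [-0.2, -0.7, 0.4]
finger_gap: 0.289
grasp_force: 0.3
```

Call:
carry_out(
  commands=[
    {"hand": 0.01, "tx": 0, "ty": 0, "tz": 0, "turn": 0},
    {"hand": 0.01, "tx": 0, "ty": 0, "tz": 0, "turn": 0},
    {"hand": 0.01, "tx": 0, "ty": 0, "tz": 0, "turn": 0},
  ],
)

```text
clock: 7.32
ee_pos: [498.7, 166.3, 100.9]
orientation: [-3.14, -0.003, -0.33]
wrist_force: [0.1, 0.9, 6.6]
finger_gap: 0.267
grasp_force: 69.0
```

Call:
carry_out(
  commands=[
    {"hand": 0.01, "tx": 0, "ty": 0, "tz": -0.005, "turn": 0},
    {"hand": 0.01, "tx": 0, "ty": 0, "tz": -0.01, "turn": 0},
    {"hand": 0.01, "tx": 0, "ty": 0, "tz": -0.015, "turn": 0},
    {"hand": 0.01, "tx": 0, "ty": 0, "tz": -0.015, "turn": 0},
    {"hand": 0.01, "tx": 0, "ty": 0, "tz": -0.015, "turn": 0},
  ],
)

```text
clock: 7.73
ee_pos: [496.5, 165.7, 159.8]
orientation: [3.14, 0.002, -0.33]
wrist_force: [0.1, -1.1, -3.7]
finger_gap: 0.266
grasp_force: 69.5
```

Call:
carry_out(
  commands=[
    {"hand": 0.01, "tx": 0, "ty": 0, "tz": -0.02, "turn": 0},
    {"hand": 0.01, "tx": 0, "ty": 0, "tz": -0.02, "turn": 0},
    {"hand": 0.01, "tx": 0, "ty": 0, "tz": -0.005, "turn": 0},
    {"hand": 0.01, "tx": 0, "ty": 0, "tz": 0, "turn": 0},
    {"hand": 0.01, "tx": 0, "ty": 0, "tz": 0, "turn": 0},
  ],
)

```text
clock: 8.15
ee_pos: [496.9, 165.8, 203.7]
orientation: [3.141, 0.001, -0.33]
wrist_force: [-0.2, -0.1, -5.5]
finger_gap: 0.267
grasp_force: 69.6
```

Run:
```python
from m import *
p,s,W=wcloud();cv2.imwrite('pics/w2.png',p);print(s)
pt,d=snapshot('top');cv2.imwrite('pics/top2.png',pt);V=cloud('top',d)
ps,d2=snapshot('side');cv2.imwrite('pics/side2.png',ps);U=cloud('side',d2)
x,y=s['ee_pos'][:2];c,k=np.cos(-.331),np.sin(-.331)
for n,A in(('w',W),('top',V),('side',U)):
    for nm,a in dict(handle=(x+85*c,y+85*k,25,236,250),tower=(569,-115,60,76,84)).items():
        try: print(n,nm,rect(A,*a))
        except Exception as e: print(n,nm,'none')
a=ps[130:330,240:400];cv2.imwrite('pics/c2.png',cv2.resize(a,None,fx=3,fy=3))
```

```text
{'clock': 8.15, 'q': array([ 1.68919124e-01,  2.25040881e-01, -1.39935390e-01,  1.20657015e+00,
       -1.88717841e-04, -2.64231483e+00]), 'joint_vel': array([-0.00013347,  0.01475869, -0.02516869, -0.00558907,  0.00059122,
       -0.00161727]), 'joint_torque': array([ 1.78997044e-02, -4.58717930e+01,  3.20694637e+01,  4.36866225e-02,
        5.50793629e-03,  1.87610881e-04]), 'ee_pos': array([496.93427369, 165.84691393, 203.70223711]), 'orientation': array([ 3.14106783e+00,  5.68176737e-04, -3.30358780e-01]), 'wrist_force': array([-0.24219416, -0.0548979 , -5.49130267]), 'moment': array([0.0452663 , 0.07854629, 0.0361081 ]), 'grasp_force': 69.55307364463806, 'finger_gap': 0.2670737053077859}
w handle (3017, array([574.9, 138.7, 242.1]), ((575.2286987304688, 138.6336212158203), (21.11100196838379, 21.21767234802246), 88.59072875976562))
w tower (2586, array([ 569.8, -112.4,   80. ]), ((569.6903686523438, -116.05769348144531), (77.56571960449219, 74.93785095214844), 74.61271667480469))
top handle (114, array([573.7, 137.9, 240.9]), ((574.07763671875, 138.3131103515625), (20.47114372253418, 20.414390563964844), 47.25855255126953))
top tower (834, array([ 568. , -115.8,   80. ]), ((568.6798706054688, -115.93476867675781), (74.01773071289062, 74.46900939941406), 74.39956665039062))
side handle (72, array([573.5, 142.3, 241. ]), ((574.62744140625, 141.1421661376953), (19.08252716064453, 19.893606185913086), 71.63117218017578))
side tower (8, array([ 530.7, -140.7,   80.5]), ((530.91748046875, -141.01327514648438), (7.73169469833374, 13.287944793701172), 69.2847671508789))
```

View pics/c2.png

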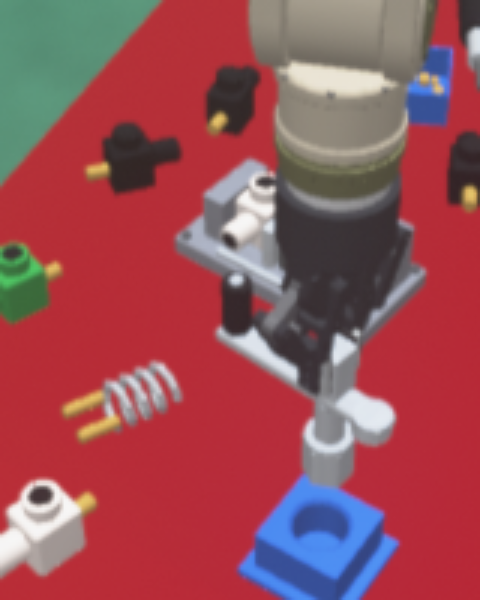

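The side view shows the crank hanging upright from the fingers at (330,350), with its socket at (327,450) clear of the stand. The boss axis sits about 2.8 mm to −x of the TCP. The top and wrist cameras agree that the axis has to shift by (75,−282) to reach the well.

Call:
carry_out(
  commands=[
    {"hand": 0.01, "tx": 0.008, "ty": 0.012, "tz": 0, "turn": 0},
    {"hand": 0.01, "tx": 0.0162, "ty": 0.0243, "tz": 0, "turn": 0},
    {"hand": 0.01, "tx": 0.0162, "ty": 0.0243, "tz": 0, "turn": 0},
    {"hand": 0.01, "tx": 0.0162, "ty": 0.0243, "tz": 0, "turn": 0},
    {"hand": 0.01, "tx": 0.0162, "ty": 0.0243, "tz": 0, "turn": 0},
  ],
)

```text
clock: 8.72
ee_pos: [530.2, 38.0, 203.0]
orientation: [3.141, 0.002, -0.33]
wrist_force: [0.4, -0.1, -4.3]
finger_gap: 0.274
grasp_force: 69.6
```

Call:
carry_out(
  commands=[
    {"hand": 0.01, "tx": 0.0162, "ty": 0.0243, "tz": 0, "turn": 0},
    {"hand": 0.01, "tx": 0.0162, "ty": 0.0243, "tz": 0, "turn": 0},
    {"hand": 0.01, "tx": 0.0162, "ty": 0.0243, "tz": 0, "turn": 0},
    {"hand": 0.01, "tx": 0.0162, "ty": 0.0243, "tz": 0, "turn": 0},
    {"hand": 0.01, "tx": 0.0162, "ty": 0.0243, "tz": 0, "turn": 0},
  ],
)

```text
clock: 9.13
ee_pos: [567.4, -103.4, 202.9]
orientation: [3.142, 0.002, -0.33]
wrist_force: [1.1, 0.8, -4.5]
finger_gap: 0.271
grasp_force: 69.6
```

Call:
carry_out(
  commands=[
    {"hand": 0.01, "tx": 0.0082, "ty": 0.0123, "tz": 0, "turn": 0},
    {"hand": 0.01, "tx": 0, "ty": 0, "tz": 0, "turn": 0.085},
    {"hand": 0.01, "tx": 0, "ty": 0, "tz": 0, "turn": 0.085},
    {"hand": 0.01, "tx": 0, "ty": 0, "tz": 0, "turn": 0},
    {"hand": 0.01, "tx": 0, "ty": 0, "tz": 0, "turn": 0},
  ],
)

```text
clock: 9.55
ee_pos: [572.0, -113.9, 203.3]
orientation: [3.139, 0.002, -0.502]
wrist_force: [0.2, -0.2, -4.1]
finger_gap: 0.27
grasp_force: 69.7
```

```bash
cat > look.py <<'E'
import sys
from m import *
tag=sys.argv[1];z=float(sys.argv[2])  # crank origin height
p,s,W=wcloud();cv2.imwrite(f'pics/w{tag}.png',p)
pt,d=snapshot('top');cv2.imwrite(f'pics/top{tag}.png',pt);V=cloud('top',d)
ps,d2=snapshot('side');cv2.imwrite(f'pics/side{tag}.png',ps);U=cloud('side',d2)
print(s['ee_pos'].round(2),s['orientation'].round(4),s['q'].round(3),s['wrist_force'].round(2),s['moment'].round(3))
x,y=s['ee_pos'][:2];yw=s['orientation'][2];e=np.array([np.cos(yw),np.sin(yw)])
for n,A in(('w',W),('top',V),('side',U)):
    for nm,a in dict(handle=(x+83*e[0],y+83*e[1],25,z+126,z+142),tower=(569,-115,60,76,84)).items():
        try:
            r=rect(A,*a);c=np.array(r[2][0]);print(n,nm,r[0],r[1],c.round(1),np.round(r[2][1],1),'axis' if nm=='handle' else '',(c-85*e).round(1) if nm=='handle' else '')
        except Exception: print(n,nm,'none')
E
python3 look.py 3 110
```

```text
[ 571.99 -113.87  203.29] [ 3.1394e+00  1.6000e-03 -5.0200e-01] [-3.330e-01  3.400e-01  1.500e-02  1.248e+00 -2.000e-03 -2.973e+00] [ 0.18 -0.17 -4.1 ] [-0.019 -0.035 -0.   ]
w handle 3007 [ 644.3 -153.9  241.6] [ 644.8 -154.1] [21.1 21.3] axis [ 570.2 -113.3]
w tower 2803 [ 571.7 -121.6   80.2] [ 569.4 -116.3] [74.9 74.7]  
top handle 0 [nan nan nan] [0. 0.] [0. 0.] axis [-74.5  40.9]
top tower 0 [nan nan nan] [0. 0.] [0. 0.]  
side handle 27 [ 647.1 -150.4  241.9] [ 647.3 -153. ] [19.9 16.8] axis [ 572.7 -112.1]
side tower 368 [ 565.6 -106.8   80.3] [ 569.3 -114.2] [76.6 76.9]  m.py:7: RuntimeWarning: Mean of empty slice.
  return len(Q),Q.mean(0).round(1),cv2.minAreaRect(Q[:,:2].astype(np.float32))
  ret = um.true_divide(
```

Call:
carry_out(
  commands=[
    {"hand": 0.01, "tx": 0, "ty": 0, "tz": 0, "turn": 0},
    {"hand": 0.01, "tx": 0, "ty": 0, "tz": 0, "turn": 0},
    {"hand": 0.01, "tx": 0, "ty": 0, "tz": 0, "turn": 0},
  ],
)

```text
clock: 9.95
ee_pos: [572.5, -114.0, 204.4]
orientation: [3.14, -0.001, -0.504]
wrist_force: [0.3, 0.5, -4.4]
finger_gap: 0.268
grasp_force: 69.6
```

```bash
python3 look.py 4 110 2>/dev/null
python3 - <<'E'
import cv2
p=cv2.imread('pics/w4.png');cv2.imwrite('pics/w4c.png',cv2.resize(p,(800,500)))
E
```

```text
[ 572.52 -114.02  204.38] [ 3.1397e+00 -5.0000e-04 -5.0360e-01] [-3.330e-01  3.390e-01  1.600e-02  1.248e+00 -2.000e-03 -2.971e+00] [ 0.33  0.52 -4.45] [-0.02   0.002  0.033]
w handle 3009 [ 644.7 -154.1  242.9] [ 645.  -154.4] [21.2 21.1] axis [ 570.6 -113.3]
w tower 2771 [ 571.4 -122.    80.2] [ 569.3 -116.3] [74.9 74.9]  
top handle 0 [nan nan nan] [0. 0.] [0. 0.] axis [-74.4  41. ]
top tower 0 [nan nan nan] [0. 0.] [0. 0.]  
side handle 26 [ 648.4 -150.9  242.2] [ 647.8 -152.6] [17.6 12.7] axis [ 573.4 -111.6]
side tower 368 [ 566.3 -106.9   80.3] [ 569.6 -112.7] [77.2 76. ]
```

View pics/w4c.png

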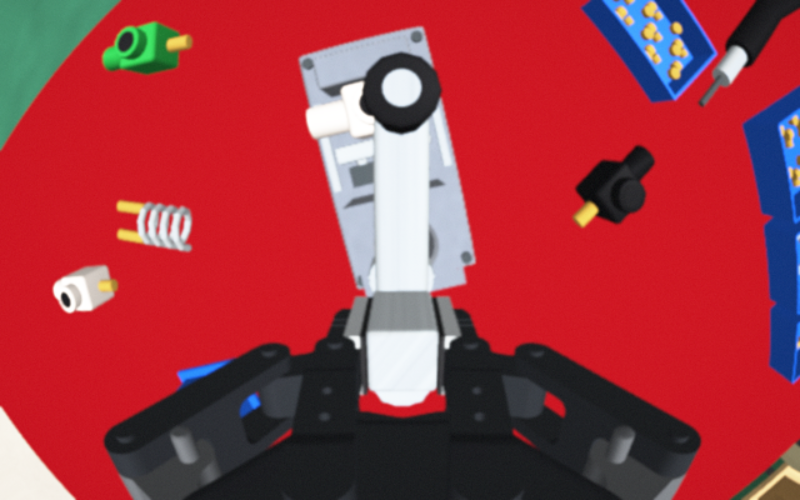

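The wrist view shows the crank arm over the clamp, with its handle at (401,88), the tower behind the boss and the tap near (350,115). The axis still has to move (−1.3,−3.0) mm to be over the well.

Call:
carry_out(
  commands=[
    {"hand": 0.01, "tx": 0.0003, "ty": 0.0033, "tz": 0, "turn": 0},
    {"hand": 0.01, "tx": 0, "ty": 0, "tz": 0.01, "turn": 0},
    {"hand": 0.01, "tx": 0, "ty": 0, "tz": 0.01, "turn": 0},
    {"hand": 0.01, "tx": 0, "ty": 0, "tz": 0.005, "turn": 0},
    {"hand": 0.01, "tx": 0, "ty": 0, "tz": 0, "turn": 0},
  ],
)

```text
clock: 10.52
ee_pos: [569.7, -116.9, 176.8]
orientation: [3.139, 0.004, -0.505]
wrist_force: [-0.3, 0.2, -4.3]
finger_gap: 0.268
grasp_force: 69.7
```

Call:
carry_out(
  commands=[
    {"hand": 0.01, "tx": 0, "ty": 0, "tz": 0.002, "turn": 0},
    {"hand": 0.01, "tx": 0, "ty": 0, "tz": 0.002, "turn": 0},
    {"hand": 0.01, "tx": 0, "ty": 0, "tz": 0.002, "turn": 0},
    {"hand": 0.01, "tx": 0, "ty": 0, "tz": 0.002, "turn": 0},
    {"hand": 0.01, "tx": 0, "ty": 0, "tz": 0, "turn": 0},
  ],
)

```text
clock: 10.93
ee_pos: [571.1, -117.2, 171.0]
orientation: [3.14, -0.0, -0.504]
wrist_force: [-0.0, 0.0, -3.1]
finger_gap: 0.274
grasp_force: 69.7
```

```bash
python3 look.py 5 79 2>/dev/null
```

```text
[ 571.08 -117.25  171.  ] [ 3.1396e+00 -1.0000e-04 -5.0430e-01] [-3.390e-01  3.520e-01 -4.800e-02  1.171e+00 -2.000e-03 -2.976e+00] [-0.04  0.02 -3.14] [ 0.024  0.05  -0.07 ]
w handle 2995 [ 643.3 -157.4  209.5] [ 643.7 -157.7] [21.3 21.1] axis [ 569.3 -116.6]
w tower 3648 [ 575.1 -120.    80.2] [ 569.6 -116.3] [75.1 74.4]  
top handle 0 [nan nan nan] [0. 0.] [0. 0.] axis [-74.4  41.1]
top tower 0 [nan nan nan] [0. 0.] [0. 0.]  
side handle 29 [ 644.9 -155.3  210.1] [ 644.6 -156.9] [21.4 18.1] axis [ 570.1 -115.9]
side tower 364 [ 565.8 -104.5   80.5] [ 569.4 -114.5] [79.3 76.8]
```

Call:
carry_out(
  commands=[
    {"hand": 0.01, "tx": 0, "ty": 0, "tz": 0.003, "turn": 0},
    {"hand": 0.01, "tx": 0, "ty": 0, "tz": 0.003, "turn": 0},
    {"hand": 0.01, "tx": 0, "ty": 0, "tz": 0.003, "turn": 0},
    {"hand": 0.01, "tx": 0, "ty": 0, "tz": 0.003, "turn": 0},
    {"hand": 0.01, "tx": 0, "ty": 0, "tz": 0, "turn": 0},
  ],
)

```text
clock: 11.5
ee_pos: [570.6, -117.1, 158.3]
orientation: [3.139, 0.001, -0.504]
wrist_force: [0.2, 0.2, -3.1]
finger_gap: 0.269
grasp_force: 69.7
```

Call:
carry_out(
  commands=[
    {"hand": 0.01, "tx": 0, "ty": 0, "tz": 0.003, "turn": 0},
    {"hand": 0.01, "tx": 0, "ty": 0, "tz": 0.002, "turn": 0},
    {"hand": 0.01, "tx": 0, "ty": 0, "tz": 0.002, "turn": 0},
    {"hand": 0.01, "tx": 0, "ty": 0, "tz": 0.002, "turn": 0},
    {"hand": 0.01, "tx": 0, "ty": 0, "tz": 0, "turn": 0},
  ],
)

```text
clock: 11.92
ee_pos: [570.9, -117.3, 149.8]
orientation: [3.139, 0.0, -0.504]
wrist_force: [0.9, -0.5, -4.6]
finger_gap: 0.27
grasp_force: 69.7
```

Call:
carry_out(
  commands=[
    {"hand": 0.01, "tx": 0, "ty": 0, "tz": 0.001, "turn": 0},
    {"hand": 0.01, "tx": 0, "ty": 0, "tz": 0.001, "turn": 0},
    {"hand": 0.01, "tx": 0, "ty": 0, "tz": 0.001, "turn": 0},
    {"hand": 0.01, "tx": 0, "ty": 0, "tz": 0, "turn": 0},
  ],
)

```text
clock: 12.25
ee_pos: [571.1, -117.3, 147.1]
orientation: [3.14, -0.0, -0.504]
wrist_force: [-0.1, -0.0, -4.6]
finger_gap: 0.268
grasp_force: 69.7
```

Call:
carry_out(
  commands=[
    {"hand": 0.01, "tx": 0, "ty": 0, "tz": 0.0005, "turn": 0},
    {"hand": 0.01, "tx": 0, "ty": 0, "tz": 0.0005, "turn": 0},
    {"hand": 0.01, "tx": 0, "ty": 0, "tz": 0.0005, "turn": 0},
    {"hand": 0.01, "tx": 0, "ty": 0, "tz": 0, "turn": 0},
  ],
)

```text
clock: 12.58
ee_pos: [571.1, -117.3, 145.7]
orientation: [3.14, -0.0, -0.504]
wrist_force: [-0.4, -0.3, -5.4]
finger_gap: 0.269
grasp_force: 69.7
```

Call:
carry_out(
  commands=[
    {"hand": 0.01, "tx": 0, "ty": 0, "tz": 0.0005, "turn": 0},
    {"hand": 0.01, "tx": 0, "ty": 0, "tz": 0.0005, "turn": 0},
    {"hand": 0.01, "tx": 0, "ty": 0, "tz": 0, "turn": 0},
  ],
)

```text
clock: 12.83
ee_pos: [571.2, -117.3, 144.7]
orientation: [3.14, -0.0, -0.504]
wrist_force: [-0.5, -0.8, -4.2]
finger_gap: 0.268
grasp_force: 69.8
```

Call:
carry_out(
  commands=[
    {"hand": 0.01, "tx": 0, "ty": 0, "tz": 0.0005, "turn": 0},
    {"hand": 0.01, "tx": 0, "ty": 0, "tz": 0, "turn": 0},
  ],
)

```text
clock: 13.0
ee_pos: [571.2, -117.4, 144.5]
orientation: [3.14, -0.001, -0.504]
wrist_force: [0.8, -0.2, -2.4]
finger_gap: 0.271
grasp_force: 69.9
```

Call:
carry_out(
  commands=[
    {"hand": 0.01, "tx": 0, "ty": 0, "tz": 0.0005, "turn": 0},
    {"hand": 0.01, "tx": 0, "ty": 0, "tz": 0, "turn": 0},
  ],
)

```text
clock: 13.17
ee_pos: [571.3, -117.3, 143.9]
orientation: [3.14, -0.001, -0.504]
wrist_force: [-0.2, 1.1, -3.2]
finger_gap: 0.273
grasp_force: 69.9
```

Call:
carry_out(
  commands=[
    {"hand": 0.01, "tx": 0, "ty": 0, "tz": 0.0005, "turn": 0},
    {"hand": 0.01, "tx": 0, "ty": 0, "tz": 0, "turn": 0},
  ],
)

```text
clock: 13.33
ee_pos: [571.3, -117.3, 143.5]
orientation: [3.14, -0.001, -0.504]
wrist_force: [-0.0, 0.6, -1.0]
finger_gap: 0.268
grasp_force: 70.1
```

Call:
carry_out(
  commands=[
    {"hand": 0.01, "tx": 0, "ty": 0, "tz": 0.0006, "turn": 0},
    {"hand": 0.01, "tx": 0, "ty": 0, "tz": 0, "turn": 0},
    {"hand": 0.01, "tx": 0, "ty": 0, "tz": 0, "turn": 0},
  ],
)

```text
clock: 13.58
ee_pos: [571.3, -117.3, 142.9]
orientation: [3.14, -0.001, -0.504]
wrist_force: [0.2, 1.7, 0.2]
finger_gap: 0.27
grasp_force: 70.2
```

Call:
carry_out(
  commands=[
    {"hand": 0.01, "tx": 0, "ty": 0, "tz": 0, "turn": 0.025},
    {"hand": 0.01, "tx": 0, "ty": 0.0003, "tz": 0, "turn": 0.025},
    {"hand": 0.01, "tx": 0, "ty": 0, "tz": 0, "turn": 0.025},
    {"hand": 0.01, "tx": 0, "ty": 0, "tz": 0, "turn": 0.025},
    {"hand": 0.01, "tx": 0, "ty": 0, "tz": 0, "turn": 0},
  ],
)

```text
clock: 14.0
ee_pos: [570.8, -117.6, 142.2]
orientation: [3.139, 0.0, -0.605]
wrist_force: [0.1, 0.3, -4.5]
finger_gap: 0.271
grasp_force: 69.7
```

The press force vanished after 0.1 rad of turn, so the socket is probably aligned. Next I lower gently.

Call:
carry_out(
  commands=[
    {"hand": 0.01, "tx": 0, "ty": 0, "tz": 0.0006, "turn": 0},
    {"hand": 0.01, "tx": 0, "ty": 0, "tz": 0.0006, "turn": 0},
    {"hand": 0.01, "tx": 0, "ty": 0, "tz": 0, "turn": 0},
  ],
)

```text
clock: 14.25
ee_pos: [570.8, -117.6, 141.2]
orientation: [3.139, -0.0, -0.604]
wrist_force: [-0.7, 0.2, -3.9]
finger_gap: 0.275
grasp_force: 69.7
```

Call:
carry_out(
  commands=[
    {"hand": 0.01, "tx": 0, "ty": 0, "tz": 0.0006, "turn": 0},
    {"hand": 0.01, "tx": 0, "ty": 0, "tz": 0.0006, "turn": 0},
    {"hand": 0.01, "tx": 0, "ty": 0, "tz": 0, "turn": 0},
  ],
)

```text
clock: 14.5
ee_pos: [570.9, -117.6, 140.1]
orientation: [3.139, -0.0, -0.604]
wrist_force: [1.5, 0.6, -4.3]
finger_gap: 0.27
grasp_force: 69.7
```

```bash
python3 -c "
from bench import *
s=observe();print(s['wrist_force'],s['moment'],s['ee_pos'])"
```

```text
[ 1.4704006   0.61518436 -4.25211131] [ 0.0301816  -0.03034255 -0.03461447] [ 570.87203158 -117.6262582   140.1036913 ]
```

Clear, 4 mm below first contact. I continue down towards the seat, expected at TCP z about 122.5.

Call:
carry_out(
  commands=[
    {"hand": 0.01, "tx": 0, "ty": 0, "tz": 0.001, "turn": 0},
    {"hand": 0.01, "tx": 0, "ty": 0, "tz": 0.001, "turn": 0},
    {"hand": 0.01, "tx": 0, "ty": 0, "tz": 0.001, "turn": 0},
    {"hand": 0.01, "tx": 0, "ty": 0, "tz": 0.001, "turn": 0},
    {"hand": 0.01, "tx": 0, "ty": 0, "tz": 0, "turn": 0},
  ],
)

```text
clock: 14.92
ee_pos: [570.9, -117.6, 136.0]
orientation: [3.14, -0.0, -0.604]
wrist_force: [-0.1, -0.7, -4.4]
finger_gap: 0.269
grasp_force: 69.7
```

Call:
carry_out(
  commands=[
    {"hand": 0.01, "tx": 0, "ty": 0, "tz": 0.001, "turn": 0},
    {"hand": 0.01, "tx": 0, "ty": 0, "tz": 0.001, "turn": 0},
    {"hand": 0.01, "tx": 0, "ty": 0, "tz": 0.001, "turn": 0},
    {"hand": 0.01, "tx": 0, "ty": 0, "tz": 0.001, "turn": 0},
    {"hand": 0.01, "tx": 0, "ty": 0, "tz": 0, "turn": 0},
  ],
)

```text
clock: 15.33
ee_pos: [570.9, -117.6, 132.0]
orientation: [3.14, -0.0, -0.604]
wrist_force: [0.3, 1.2, -4.1]
finger_gap: 0.27
grasp_force: 69.7
```

Call:
carry_out(
  commands=[
    {"hand": 0.01, "tx": 0, "ty": 0, "tz": 0.001, "turn": 0},
    {"hand": 0.01, "tx": 0, "ty": 0, "tz": 0.001, "turn": 0},
    {"hand": 0.01, "tx": 0, "ty": 0, "tz": 0.001, "turn": 0},
    {"hand": 0.01, "tx": 0, "ty": 0, "tz": 0.001, "turn": 0},
    {"hand": 0.01, "tx": 0, "ty": 0, "tz": 0, "turn": 0},
  ],
)

```text
clock: 15.75
ee_pos: [570.9, -117.6, 128.0]
orientation: [3.14, -0.0, -0.604]
wrist_force: [-0.5, 0.4, -4.2]
finger_gap: 0.268
grasp_force: 69.7
```

Call:
carry_out(
  commands=[
    {"hand": 0.01, "tx": 0, "ty": 0, "tz": 0.001, "turn": 0},
    {"hand": 0.01, "tx": 0, "ty": 0, "tz": 0.001, "turn": 0},
    {"hand": 0.01, "tx": 0, "ty": 0, "tz": 0.001, "turn": 0},
    {"hand": 0.01, "tx": 0, "ty": 0, "tz": 0.001, "turn": 0},
    {"hand": 0.01, "tx": 0, "ty": 0, "tz": 0, "turn": 0},
  ],
)

```text
clock: 16.17
ee_pos: [570.9, -117.6, 124.0]
orientation: [3.14, -0.0, -0.604]
wrist_force: [0.1, 0.3, -4.7]
finger_gap: 0.265
grasp_force: 69.7
```

Call:
carry_out(
  commands=[
    {"hand": 0.01, "tx": 0, "ty": 0, "tz": 0.0006, "turn": 0},
    {"hand": 0.01, "tx": 0, "ty": 0, "tz": 0, "turn": 0},
  ],
)

```text
clock: 16.33
ee_pos: [571.0, -117.6, 123.6]
orientation: [3.14, -0.0, -0.604]
wrist_force: [0.3, 0.2, -4.7]
finger_gap: 0.268
grasp_force: 69.7
```

Call:
carry_out(
  commands=[
    {"hand": 0.01, "tx": 0, "ty": 0, "tz": 0.0006, "turn": 0},
    {"hand": 0.01, "tx": 0, "ty": 0, "tz": 0, "turn": 0},
  ],
)

```text
clock: 16.5
ee_pos: [571.0, -117.6, 123.0]
orientation: [3.14, -0.001, -0.604]
wrist_force: [0.6, 0.4, -4.1]
finger_gap: 0.266
grasp_force: 69.7
```

Call:
carry_out(
  commands=[
    {"hand": 0.01, "tx": 0, "ty": 0, "tz": 0.0006, "turn": 0},
    {"hand": 0.01, "tx": 0, "ty": 0, "tz": 0, "turn": 0},
  ],
)

```text
clock: 16.67
ee_pos: [571.1, -117.6, 122.9]
orientation: [3.14, -0.001, -0.604]
wrist_force: [0.4, 1.1, -0.5]
finger_gap: 0.265
grasp_force: 70.2
```

Call:
carry_out(
  commands=[
    {"hand": 0.01, "tx": 0, "ty": 0, "tz": 0.0006, "turn": 0},
    {"hand": 0.01, "tx": 0, "ty": 0, "tz": 0, "turn": 0},
  ],
)

```text
clock: 16.83
ee_pos: [571.2, -117.7, 122.9]
orientation: [3.14, -0.002, -0.604]
wrist_force: [-2.0, 1.1, 4.1]
finger_gap: 0.275
grasp_force: 70.9
```

Call:
carry_out(
  commands=[
    {"hand": 0.01, "tx": 0, "ty": 0, "tz": 0.0006, "turn": 0},
    {"hand": 0.01, "tx": 0, "ty": 0, "tz": 0, "turn": 0},
  ],
)

```text
clock: 17.0
ee_pos: [571.3, -117.7, 122.8]
orientation: [3.14, -0.002, -0.604]
wrist_force: [-2.0, 2.1, 9.4]
finger_gap: 0.268
grasp_force: 71.5
```

It is seated: hard contact at TCP z 122.9, 21.5 mm below the hex top. I relieve the press, then measure the axis offset for re-centring.

Call:
carry_out(
  commands=[
    {"hand": 0.01, "tx": 0, "ty": 0, "tz": -0.001, "turn": 0},
    {"hand": 0.01, "tx": 0, "ty": 0, "tz": 0, "turn": 0},
  ],
)

```text
clock: 17.17
ee_pos: [571.2, -117.7, 122.9]
orientation: [3.14, -0.001, -0.604]
wrist_force: [-1.1, 1.4, 3.1]
finger_gap: 0.275
grasp_force: 70.9
```

```bash
python3 look.py 6 30 2>/dev/null
```

```text
[ 571.19 -117.72  122.87] [ 3.1399e+00 -1.4000e-03 -6.0430e-01] [-3.400e-01  3.810e-01 -1.280e-01  1.061e+00 -2.000e-03 -2.877e+00] [-1.11  1.41  3.14] [0.322 0.6   0.002]
w handle 2988 [ 639.  -164.9  161.3] [ 639.3 -165.1] [21.  21.1] axis [ 569.4 -116.8]
w tower 4822 [ 580.8 -123.4   80.1] [ 569.5 -116.3] [74.7 74.6]  
top handle 0 [nan nan nan] [0. 0.] [0. 0.] axis [-69.9  48.3]
top tower 0 [nan nan nan] [0. 0.] [0. 0.]  
side handle 26 [ 640.2 -161.9  162.8] [ 640.3 -164.3] [23.7 14.2] axis [ 570.4 -116. ]
side tower 297 [ 572.1 -100.3   80.3] [ 569.8 -113.6] [76.1 76.6]
```

Call:
carry_out(
  commands=[
    {"hand": 0.045, "tx": 0, "ty": 0, "tz": -0.0005, "turn": 0},
    {"hand": 0.045, "tx": 0, "ty": 0, "tz": 0, "turn": 0},
    {"hand": 0.045, "tx": 0, "ty": 0, "tz": 0, "turn": 0},
    {"hand": 0.045, "tx": -0.0021, "ty": 0, "tz": 0, "turn": 0},
    {"hand": 0.045, "tx": 0, "ty": 0, "tz": 0, "turn": 0},
  ],
)

```text
clock: 17.73
ee_pos: [569.0, -116.3, 122.5]
orientation: [3.14, -0.0, -0.604]
wrist_force: [0.4, -0.8, 0.5]
finger_gap: 0.528
grasp_force: 0.0
```

Call:
carry_out(
  commands=[
    {"hand": 0.01, "tx": 0, "ty": 0, "tz": 0, "turn": 0},
    {"hand": 0.01, "tx": 0, "ty": 0, "tz": 0, "turn": 0},
    {"hand": 0.01, "tx": 0, "ty": 0, "tz": 0, "turn": 0},
    {"hand": 0.01, "tx": 0, "ty": 0, "tz": 0, "turn": 0},
    {"hand": 0.01, "tx": 0, "ty": 0, "tz": 0, "turn": 0},
  ],
  grip_force=80,
)

```text
clock: 18.15
ee_pos: [569.4, -116.3, 122.9]
orientation: [3.14, -0.001, -0.604]
wrist_force: [0.5, 0.3, 1.2]
finger_gap: 0.27
grasp_force: 78.8
```

```bash
cat > o.py <<'E'
from bench import *
s=observe()
for k in('clock','ee_pos','orientation','wrist_force','moment','grasp_force'): print(k,s[k] if k=='clock' else s[k].round(3) if hasattr(s[k],'round') else s[k])
print(s['q'].round(3),s['joint_torque'].round(2))
E
python3 o.py
```

```text
clock 18.15
ee_pos [ 569.375 -116.31   122.902]
orientation [ 3.14e+00 -1.00e-03 -6.04e-01]
wrist_force [0.497 0.32  1.195]
moment [ 0.242 -0.018  0.036]
grasp_force 78.81614327430725
[-3.390e-01  3.770e-01 -1.330e-01  1.060e+00 -2.000e-03 -2.876e+00] [-6.900e-01 -4.905e+01  2.768e+01 -1.300e-01 -3.800e-01 -1.000e-02]
```

Call:
carry_out(
  commands=[
    {"hand": 0.01, "tx": 0, "ty": 0, "tz": 0, "turn": 0.1},
    {"hand": 0.01, "tx": 0, "ty": 0, "tz": 0, "turn": 0.1},
    {"hand": 0.01, "tx": 0, "ty": 0, "tz": 0, "turn": 0.1},
    {"hand": 0.01, "tx": 0, "ty": 0, "tz": 0, "turn": 0.1},
    {"hand": 0.01, "tx": 0, "ty": 0, "tz": 0, "turn": 0.1},
  ],
)

```text
clock: 18.57
ee_pos: [569.3, -116.0, 122.9]
orientation: [3.141, -0.001, -1.108]
wrist_force: [-0.2, 1.5, 2.2]
finger_gap: 0.269
grasp_force: 78.9
```

```bash
python3 o.py
```

```text
clock 18.5667
ee_pos [ 569.251 -116.03   122.922]
orientation [ 3.141e+00 -1.000e-03 -1.108e+00]
wrist_force [-0.203  1.528  2.164]
moment [0.531 0.108 0.267]
grasp_force 78.92275214195251
[-3.390e-01  3.770e-01 -1.330e-01  1.060e+00 -1.000e-03 -2.372e+00] [ -1.27 -48.79  27.84  -0.45  -0.57  -1.03]
```

The winding torque is about 0.25 N·m, as expected. I continue.

Call:
carry_out(
  commands=[
    {"hand": 0.01, "tx": 0, "ty": 0, "tz": 0, "turn": 0.1},
    {"hand": 0.01, "tx": 0, "ty": 0, "tz": 0, "turn": 0.1},
    {"hand": 0.01, "tx": 0, "ty": 0, "tz": 0, "turn": 0.1},
    {"hand": 0.01, "tx": 0, "ty": 0, "tz": 0, "turn": 0.1},
    {"hand": 0.01, "tx": 0, "ty": 0, "tz": 0, "turn": 0.1},
  ],
)

```text
clock: 18.98
ee_pos: [569.1, -115.9, 122.9]
orientation: [3.141, -0.001, -1.608]
wrist_force: [-0.1, 1.2, 2.7]
finger_gap: 0.27
grasp_force: 79.0
```

Call:
carry_out(
  commands=[
    {"hand": 0.01, "tx": 0, "ty": 0, "tz": 0, "turn": 0.1},
    {"hand": 0.01, "tx": 0, "ty": 0, "tz": 0, "turn": 0.1},
    {"hand": 0.01, "tx": 0, "ty": 0, "tz": 0, "turn": 0.1},
    {"hand": 0.01, "tx": 0, "ty": 0, "tz": 0, "turn": 0.1},
    {"hand": 0.01, "tx": 0, "ty": 0, "tz": 0, "turn": 0.1},
  ],
)

```text
clock: 19.4
ee_pos: [569.1, -115.7, 122.9]
orientation: [3.141, -0.001, -2.108]
wrist_force: [-0.9, 2.1, 2.8]
finger_gap: 0.272
grasp_force: 79.0
```

```bash
python3 o.py
```

```text
clock 19.4
ee_pos [ 569.058 -115.679  122.921]
orientation [ 3.141e+00 -1.000e-03 -2.108e+00]
wrist_force [-0.916  2.118  2.769]
moment [0.76  0.243 0.268]
grasp_force 79.00350451469421
[-3.380e-01  3.770e-01 -1.330e-01  1.061e+00 -1.000e-03 -1.372e+00] [ -1.64 -48.57  28.03  -0.78  -0.84  -1.03]
```

Call:
carry_out(
  commands=[
    {"hand": 0.01, "tx": 0, "ty": 0, "tz": 0, "turn": 0.1},
    {"hand": 0.01, "tx": 0, "ty": 0, "tz": 0, "turn": 0.1},
    {"hand": 0.01, "tx": 0, "ty": 0, "tz": 0, "turn": 0.1},
    {"hand": 0.01, "tx": 0, "ty": 0, "tz": 0, "turn": 0.1},
    {"hand": 0.01, "tx": 0, "ty": 0, "tz": 0, "turn": 0.1},
  ],
)

```text
clock: 19.82
ee_pos: [569.1, -115.5, 122.9]
orientation: [3.141, -0.001, -2.608]
wrist_force: [0.3, 3.4, 3.0]
finger_gap: 0.268
grasp_force: 79.0
```

Call:
carry_out(
  commands=[
    {"hand": 0.01, "tx": 0, "ty": 0, "tz": 0, "turn": 0.1},
    {"hand": 0.01, "tx": 0, "ty": 0, "tz": 0, "turn": 0.1},
    {"hand": 0.01, "tx": 0, "ty": 0, "tz": 0, "turn": 0.1},
    {"hand": 0.01, "tx": 0, "ty": 0, "tz": 0, "turn": 0.1},
    {"hand": 0.01, "tx": 0, "ty": 0, "tz": 0, "turn": 0.1},
  ],
)

```text
clock: 20.23
ee_pos: [569.3, -115.4, 122.9]
orientation: [3.141, -0.0, -3.108]
wrist_force: [0.0, 2.7, 1.8]
finger_gap: 0.264
grasp_force: 78.9
```

Call:
carry_out(
  commands=[
    {"hand": 0.01, "tx": 0, "ty": 0, "tz": 0, "turn": 0.1},
    {"hand": 0.01, "tx": 0, "ty": 0, "tz": 0, "turn": 0.1},
    {"hand": 0.01, "tx": 0, "ty": 0, "tz": 0, "turn": 0.1},
    {"hand": 0.01, "tx": 0, "ty": 0, "tz": 0, "turn": 0.1},
    {"hand": 0.01, "tx": 0, "ty": 0, "tz": 0, "turn": 0.1},
  ],
)

```text
clock: 20.65
ee_pos: [569.4, -115.3, 122.9]
orientation: [3.141, -0.0, 2.675]
wrist_force: [0.3, 3.4, 1.8]
finger_gap: 0.265
grasp_force: 78.9
```

```bash
python3 o.py
```

```text
clock 20.65
ee_pos [ 569.428 -115.333  122.928]
orientation [ 3.141 -0.     2.675]
wrist_force [0.312 3.379 1.79 ]
moment [ 0.977 -0.229  0.248]
grasp_force 78.89922738075256
[-0.338  0.377 -0.133  1.06   0.     0.128] [ -2.27 -48.84  27.83  -0.34  -1.33  -1.03]
```

Wound 3.1 rad so far. The stop should come at about (85−x0)/8+0.14 turn, so I estimate the jaw's start x0 from the first depth pictures.

Run:
```python
from m import *
a=-np.deg2rad(15.6);e=np.array([np.cos(a),np.sin(a)]);f=np.array([-e[1],e[0]])
def prof(W,o,zs):
    q=np.c_[(W[:,:2]-o)@e,(W[:,:2]-o)@f,W[:,2]]
    for z0,z1 in zs:
        m=(q[:,2]>z0)&(q[:,2]<z1)&(abs(q[:,1])<36)&(q[:,0]>45)&(q[:,0]<150)
        h,b=np.histogram(q[m,0],bins=np.arange(45,150,1.5));print(z0,z1,[(round(b[i],1),int(h[i])) for i in range(len(h)) if h[i]])
print('start top');prof(cloud('top',np.load('pics/top0.npy')),np.array([568.5,-115.8]),[(64,68),(68.01,72)])
p,s,W=wcloud();cv2.imwrite('pics/w7.png',p);print('wrist now');prof(W,np.array([569.5,-116.3]),[(64,68),(68.01,72)])
ps,d=snapshot('side');cv2.imwrite('pics/side7.png',ps);print('side start');prof(cloud('side',np.load('pics/side0.npy')),np.array([569.5,-114]),[(64,68),(68.01,72)]);print('side now');prof(cloud('side',d),np.array([569.5,-114]),[(64,68),(68.01,72)])
```

```text
start top
64 68 [(np.float64(66.0), 8), (np.float64(67.5), 17), (np.float64(69.0), 15), (np.float64(70.5), 14), (np.float64(72.0), 13), (np.float64(73.5), 15), (np.float64(75.0), 17), (np.float64(76.5), 14), (np.float64(78.0), 11), (np.float64(82.5), 8), (np.float64(84.0), 8), (np.float64(85.5), 9), (np.float64(87.0), 4), (np.float64(88.5), 7), (np.float64(90.0), 3), (np.float64(91.5), 2), (np.float64(93.0), 5), (np.float64(94.5), 3), (np.float64(96.0), 4), (np.float64(97.5), 4), (np.float64(100.5), 2), (np.float64(102.0), 1), (np.float64(103.5), 1), (np.float64(105.0), 3), (np.float64(106.5), 3), (np.float64(108.0), 2), (np.float64(109.5), 3), (np.float64(111.0), 2), (np.float64(114.0), 2), (np.float64(115.5), 4), (np.float64(117.0), 3), (np.float64(118.5), 7), (np.float64(120.0), 3), (np.float64(121.5), 6), (np.float64(123.0), 2), (np.float64(124.5), 7), (np.float64(126.0), 1), (np.float64(129.0), 3), (np.float64(132.0), 1), (np.float64(133.5), 1), (np.float64(135.0), 4), (np.float64(138.0), 1), (np.float64(139.5), 1), (np.float64(144.0), 1), (np.float64(145.5), 1), (np.float64(147
[... 5268 characters left out ...]
), 2), (np.float64(96.0), 2), (np.float64(99.0), 2), (np.float64(102.0), 2), (np.float64(103.5), 1), (np.float64(106.5), 2), (np.float64(108.0), 1), (np.float64(112.5), 1), (np.float64(114.0), 1), (np.float64(115.5), 1), (np.float64(118.5), 1), (np.float64(120.0), 1), (np.float64(121.5), 1), (np.float64(123.0), 4), (np.float64(124.5), 4), (np.float64(126.0), 4), (np.float64(127.5), 9), (np.float64(129.0), 4), (np.float64(130.5), 5), (np.float64(132.0), 7), (np.float64(133.5), 6), (np.float64(135.0), 8), (np.float64(136.5), 5), (np.float64(138.0), 7), (np.float64(139.5), 9), (np.float64(141.0), 6), (np.float64(142.5), 3), (np.float64(144.0), 6), (np.float64(145.5), 8), (np.float64(147.0), 4)]
```

The jaw's top started at x ≈ 67–79, so x0 ≈ 79.3 and the stop is expected near 0.85 turn (about 5.3 rad). I carry on to about 4.3 rad, with a softer grip that also limits the torque.

Call:
carry_out(
  commands=[
    {"hand": 0.01, "tx": 0, "ty": 0, "tz": 0, "turn": 0.08},
    {"hand": 0.01, "tx": 0, "ty": 0, "tz": 0, "turn": 0.08},
    {"hand": 0.01, "tx": 0, "ty": 0, "tz": 0, "turn": 0.08},
    {"hand": 0.01, "tx": 0, "ty": 0, "tz": 0, "turn": 0.08},
    {"hand": 0.01, "tx": 0, "ty": 0, "tz": 0, "turn": 0.08},
  ],
  grip_force=45,
)

```text
clock: 21.17
ee_pos: [569.6, -115.5, 122.9]
orientation: [3.141, 0.0, 2.279]
wrist_force: [0.4, 3.9, 1.5]
finger_gap: 0.269
grasp_force: 78.9
```

```bash
python3 o.py
```

```text
clock 21.1667
ee_pos [ 569.59  -115.527  122.928]
orientation [3.141 0.    2.279]
wrist_force [0.375 3.876 1.492]
moment [ 1.279 -0.318  0.187]
grasp_force 78.91462326049805
[-0.338  0.377 -0.133  1.06   0.     0.524] [ -2.72 -48.81  27.71  -0.23  -1.63  -0.78]
```

Call:
carry_out(
  commands=[
    {"hand": 0.01, "tx": 0, "ty": 0, "tz": 0, "turn": 0.08},
    {"hand": 0.01, "tx": 0, "ty": 0, "tz": 0, "turn": 0.08},
    {"hand": 0.01, "tx": 0, "ty": 0, "tz": 0, "turn": 0.08},
    {"hand": 0.01, "tx": 0, "ty": 0, "tz": 0, "turn": 0.08},
    {"hand": 0.01, "tx": 0, "ty": 0, "tz": 0, "turn": 0.08},
  ],
)

```text
clock: 21.58
ee_pos: [569.7, -115.6, 122.9]
orientation: [3.141, 0.0, 1.879]
wrist_force: [1.5, 3.8, 1.6]
finger_gap: 0.269
grasp_force: 78.9
```

Call:
carry_out(
  commands=[
    {"hand": 0.03, "tx": 0, "ty": 0, "tz": 0, "turn": 0},
    {"hand": 0.03, "tx": 0, "ty": 0, "tz": 0, "turn": 0},
    {"hand": 0.03, "tx": 0, "ty": 0, "tz": 0, "turn": 0},
  ],
)

```text
clock: 21.83
ee_pos: [569.1, -117.0, 122.7]
orientation: [-3.14, 0.002, 1.882]
wrist_force: [0.0, 0.8, -0.3]
finger_gap: 0.355
grasp_force: 0.0
```

Call:
carry_out(
  commands=[
    {"hand": 0.01, "tx": 0, "ty": 0, "tz": 0, "turn": 0},
    {"hand": 0.01, "tx": 0, "ty": 0, "tz": 0, "turn": 0},
    {"hand": 0.01, "tx": 0, "ty": 0, "tz": 0, "turn": 0},
    {"hand": 0.01, "tx": 0, "ty": 0, "tz": 0, "turn": 0},
  ],
  grip_force=45,
)

```text
clock: 22.17
ee_pos: [569.5, -116.7, 122.9]
orientation: [-3.141, 0.002, 1.879]
wrist_force: [1.7, -1.0, -1.7]
finger_gap: 0.27
grasp_force: 45.2
```

```bash
python3 o.py
```

```text
clock 22.1667
ee_pos [ 569.519 -116.708  122.859]
orientation [-3.141e+00  2.000e-03  1.879e+00]
wrist_force [ 1.656 -0.989 -1.677]
moment [-0.081 -0.278  0.143]
grasp_force 45.195398926734924
[-0.339  0.378 -0.133  1.06  -0.002  0.923] [ -0.14 -49.76  27.34   0.6   -0.05   0.11]
```

Call:
carry_out(
  commands=[
    {"hand": 0.01, "tx": 0, "ty": 0, "tz": 0, "turn": 0.05},
    {"hand": 0.01, "tx": 0, "ty": 0, "tz": 0, "turn": 0.05},
    {"hand": 0.01, "tx": 0, "ty": 0, "tz": 0, "turn": 0.05},
    {"hand": 0.01, "tx": 0, "ty": 0, "tz": 0, "turn": 0.05},
  ],
)

```text
clock: 22.5
ee_pos: [569.3, -116.7, 122.9]
orientation: [-3.141, 0.002, 1.677]
wrist_force: [-0.1, -0.5, 0.2]
finger_gap: 0.275
grasp_force: 45.3
```

```bash
python3 o.py | grep -E 'mom|orie|grasp'
```

```text
orientation [-3.141e+00  2.000e-03  1.677e+00]
moment [-0.114 -0.087  0.259]
grasp_force 45.25037705898285
```

Call:
carry_out(
  commands=[
    {"hand": 0.01, "tx": 0, "ty": 0, "tz": 0, "turn": 0.05},
    {"hand": 0.01, "tx": 0, "ty": 0, "tz": 0, "turn": 0.05},
    {"hand": 0.01, "tx": 0, "ty": 0, "tz": 0, "turn": 0.05},
    {"hand": 0.01, "tx": 0, "ty": 0, "tz": 0, "turn": 0.05},
  ],
)

```text
clock: 22.83
ee_pos: [569.1, -116.7, 122.9]
orientation: [-3.141, 0.002, 1.477]
wrist_force: [0.5, 0.4, 1.2]
finger_gap: 0.273
grasp_force: 45.3
```

```bash
python3 o.py | grep -E 'mom|orie|grasp'
```

```text
orientation [-3.141e+00  2.000e-03  1.477e+00]
moment [-0.119  0.069  0.194]
grasp_force 45.33056616783142
```

Call:
carry_out(
  commands=[
    {"hand": 0.01, "tx": 0, "ty": 0, "tz": 0, "turn": 0.04},
    {"hand": 0.01, "tx": 0, "ty": 0, "tz": 0, "turn": 0.04},
    {"hand": 0.01, "tx": 0, "ty": 0, "tz": 0, "turn": 0.04},
    {"hand": 0.01, "tx": 0, "ty": 0, "tz": 0, "turn": 0.04},
  ],
)

```text
clock: 23.17
ee_pos: [568.9, -116.6, 122.9]
orientation: [-3.141, 0.003, 1.317]
wrist_force: [-0.4, 0.3, 1.4]
finger_gap: 0.277
grasp_force: 45.4
```

```bash
python3 o.py | grep -E 'mom|orie|grasp'
```

```text
orientation [-3.141e+00  3.000e-03  1.317e+00]
moment [-0.035  0.14   0.209]
grasp_force 45.37909984588623
```

Call:
carry_out(
  commands=[
    {"hand": 0.01, "tx": 0, "ty": 0, "tz": 0, "turn": 0.04},
    {"hand": 0.01, "tx": 0, "ty": 0, "tz": 0, "turn": 0.04},
    {"hand": 0.01, "tx": 0, "ty": 0, "tz": 0, "turn": 0.04},
    {"hand": 0.01, "tx": 0, "ty": 0, "tz": 0, "turn": 0.04},
  ],
)

```text
clock: 23.5
ee_pos: [568.8, -116.5, 122.8]
orientation: [-3.141, 0.003, 1.158]
wrist_force: [-0.4, -0.5, 1.1]
finger_gap: 0.27
grasp_force: 45.4
```

```bash
python3 o.py | grep -E 'mom|orie|grasp'
```

```text
orientation [-3.141e+00  3.000e-03  1.158e+00]
moment [0.034 0.207 0.185]
grasp_force 45.432608127593994
```

Call:
carry_out(
  commands=[
    {"hand": 0.01, "tx": 0, "ty": 0, "tz": 0, "turn": 0.04},
    {"hand": 0.01, "tx": 0, "ty": 0, "tz": 0, "turn": 0.04},
    {"hand": 0.01, "tx": 0, "ty": 0, "tz": 0, "turn": 0.03},
    {"hand": 0.01, "tx": 0, "ty": 0, "tz": 0, "turn": 0.03},
  ],
)

```text
clock: 23.83
ee_pos: [568.7, -116.4, 122.9]
orientation: [-3.141, 0.003, 1.018]
wrist_force: [-0.3, 0.3, 1.5]
finger_gap: 0.273
grasp_force: 45.4
```

```bash
python3 o.py | grep -E 'mom|orie|grasp'
```

```text
orientation [-3.141e+00  3.000e-03  1.018e+00]
moment [0.076 0.314 0.199]
grasp_force 45.443857312202454
```

Call:
carry_out(
  commands=[
    {"hand": 0.01, "tx": 0, "ty": 0, "tz": 0, "turn": 0.03},
    {"hand": 0.01, "tx": 0, "ty": 0, "tz": 0, "turn": 0.03},
    {"hand": 0.01, "tx": 0, "ty": 0, "tz": 0, "turn": 0.03},
    {"hand": 0.01, "tx": 0, "ty": 0, "tz": 0, "turn": 0.03},
  ],
)

```text
clock: 24.17
ee_pos: [568.5, -116.3, 122.8]
orientation: [-3.141, 0.003, 0.898]
wrist_force: [-0.6, 0.2, 1.9]
finger_gap: 0.271
grasp_force: 45.5
```

```bash
python3 o.py | grep -E 'mom|orie|grasp'
```

```text
orientation [-3.141e+00  3.000e-03  8.980e-01]
moment [0.131 0.322 0.216]
grasp_force 45.506213307380676
```

Call:
carry_out(
  commands=[
    {"hand": 0.01, "tx": 0, "ty": 0, "tz": 0, "turn": 0.03},
    {"hand": 0.01, "tx": 0, "ty": 0, "tz": 0, "turn": 0.03},
    {"hand": 0.01, "tx": 0, "ty": 0, "tz": 0, "turn": 0.03},
    {"hand": 0.01, "tx": 0, "ty": 0, "tz": 0, "turn": 0.03},
  ],
)

```text
clock: 24.5
ee_pos: [568.5, -116.2, 122.9]
orientation: [-3.141, 0.003, 0.778]
wrist_force: [-1.7, -0.1, 2.5]
finger_gap: 0.277
grasp_force: 45.5
```

```bash
python3 o.py | grep -E 'mom|orie|grasp'
```

```text
orientation [-3.141e+00  3.000e-03  7.780e-01]
moment [0.252 0.392 0.244]
grasp_force 45.537121295928955
```

Call:
carry_out(
  commands=[
    {"hand": 0.01, "tx": 0, "ty": 0, "tz": 0, "turn": 0.03},
    {"hand": 0.01, "tx": 0, "ty": 0, "tz": 0, "turn": 0.03},
    {"hand": 0.01, "tx": 0, "ty": 0, "tz": 0, "turn": 0.03},
    {"hand": 0.01, "tx": 0, "ty": 0, "tz": 0, "turn": 0.03},
  ],
)

```text
clock: 24.83
ee_pos: [568.4, -116.1, 122.9]
orientation: [-3.141, 0.002, 0.658]
wrist_force: [-1.9, 0.4, 2.5]
finger_gap: 0.275
grasp_force: 45.6
```

```bash
python3 o.py | grep -E 'mom|orie|grasp'
```

```text
orientation [-3.141e+00  2.000e-03  6.580e-01]
moment [0.337 0.429 0.282]
grasp_force 45.565345287323
```

Call:
carry_out(
  commands=[
    {"hand": 0.01, "tx": 0, "ty": 0, "tz": 0, "turn": 0.03},
    {"hand": 0.01, "tx": 0, "ty": 0, "tz": 0, "turn": 0.03},
    {"hand": 0.01, "tx": 0, "ty": 0, "tz": 0, "turn": 0.03},
  ],
)

```text
clock: 25.08
ee_pos: [568.4, -116.0, 122.9]
orientation: [-3.141, 0.002, 0.568]
wrist_force: [-2.6, 0.7, 3.0]
finger_gap: 0.274
grasp_force: 45.6
```

```bash
python3 o.py | grep -E 'mom|orie|grasp'
```

```text
orientation [-3.141e+00  2.000e-03  5.680e-01]
moment [0.362 0.426 0.208]
grasp_force 45.58315873146057
```

Call:
carry_out(
  commands=[
    {"hand": 0.01, "tx": 0, "ty": 0, "tz": 0, "turn": 0.03},
    {"hand": 0.01, "tx": 0, "ty": 0, "tz": 0, "turn": 0.03},
    {"hand": 0.01, "tx": 0, "ty": 0, "tz": 0, "turn": 0.03},
  ],
)

```text
clock: 25.33
ee_pos: [568.3, -115.9, 122.9]
orientation: [-3.141, 0.002, 0.478]
wrist_force: [-1.7, 1.2, 2.6]
finger_gap: 0.275
grasp_force: 45.6
```

```bash
python3 o.py | grep -E 'mom|orie|grasp'
```

```text
orientation [-3.141e+00  2.000e-03  4.780e-01]
moment [0.499 0.434 0.23 ]
grasp_force 45.59772491455078
```

Call:
carry_out(
  commands=[
    {"hand": 0.01, "tx": 0, "ty": 0, "tz": 0, "turn": 0.03},
    {"hand": 0.01, "tx": 0, "ty": 0, "tz": 0, "turn": 0.03},
    {"hand": 0.01, "tx": 0, "ty": 0, "tz": 0, "turn": 0.03},
  ],
)

```text
clock: 25.58
ee_pos: [568.3, -115.8, 122.9]
orientation: [-3.141, 0.002, 0.388]
wrist_force: [-1.9, 1.9, 3.9]
finger_gap: 0.273
grasp_force: 45.6
```

```bash
python3 o.py | grep -E 'mom|orie|grasp'
```

```text
orientation [-3.141e+00  2.000e-03  3.880e-01]
moment [0.533 0.449 0.228]
grasp_force 45.61110556125641
```

Call:
carry_out(
  commands=[
    {"hand": 0.01, "tx": 0, "ty": 0, "tz": 0, "turn": 0.03},
    {"hand": 0.01, "tx": 0, "ty": 0, "tz": 0, "turn": 0.03},
    {"hand": 0.01, "tx": 0, "ty": 0, "tz": 0, "turn": 0.02},
  ],
)

```text
clock: 25.83
ee_pos: [568.4, -115.8, 122.9]
orientation: [-3.142, 0.002, 0.308]
wrist_force: [-2.9, 2.3, 4.4]
finger_gap: 0.276
grasp_force: 45.7
```

```bash
python3 o.py | grep -E 'mom|orie|grasp'
```

```text
orientation [-3.142e+00  2.000e-03  3.080e-01]
moment [0.737 0.628 0.213]
grasp_force 45.702601075172424
```

Call:
carry_out(
  commands=[
    {"hand": 0.01, "tx": 0, "ty": 0, "tz": 0, "turn": 0.03},
    {"hand": 0.01, "tx": 0, "ty": 0, "tz": 0, "turn": 0.03},
    {"hand": 0.01, "tx": 0, "ty": 0, "tz": 0, "turn": 0.02},
  ],
)

```text
clock: 26.08
ee_pos: [568.5, -115.8, 122.8]
orientation: [3.141, 0.002, 0.229]
wrist_force: [-2.7, 1.9, 3.9]
finger_gap: 0.272
grasp_force: 46.1
```

```bash
python3 o.py | grep -E 'mom|orie|grasp'
```

```text
orientation [3.141e+00 2.000e-03 2.290e-01]
moment [0.787 0.713 1.065]
grasp_force 46.060309410095215
```

The moment jumped from 0.21 to 1.07 N·m (about 12.5 N at the handle), so the screw is at its stop after roughly 0.87 turn. I hold briefly, ease back the wind-up, then check.

Call:
carry_out(
  commands=[
    {"hand": 0.01, "tx": 0, "ty": 0, "tz": 0, "turn": 0},
  ],
)

```text
clock: 26.17
ee_pos: [568.5, -115.8, 122.8]
orientation: [3.141, 0.002, 0.23]
wrist_force: [-2.3, 3.0, 4.6]
finger_gap: 0.275
grasp_force: 46.0
```

```bash
python3 o.py | grep -E 'mom|orie|grasp|force'
```

```text
orientation [3.141e+00 2.000e-03 2.300e-01]
wrist_force [-2.314  2.995  4.602]
moment [0.891 0.765 0.793]
grasp_force 45.972046852111816
```

Call:
carry_out(
  commands=[
    {"hand": 0.01, "tx": 0, "ty": 0, "tz": 0, "turn": -0.015},
    {"hand": 0.05, "tx": 0, "ty": 0, "tz": 0, "turn": 0},
    {"hand": 0.05, "tx": 0, "ty": 0, "tz": 0, "turn": 0},
    {"hand": 0.05, "tx": 0, "ty": 0, "tz": 0, "turn": 0},
    {"hand": 0.05, "tx": 0, "ty": 0, "tz": 0, "turn": 0},
  ],
)

```text
clock: 26.58
ee_pos: [569.7, -117.0, 122.7]
orientation: [3.139, 0.001, 0.243]
wrist_force: [-0.0, -0.3, 0.4]
finger_gap: 0.586
grasp_force: 0.0
```

Call:
carry_out(
  commands=[
    {"hand": 0.05, "tx": 0, "ty": 0, "tz": -0.005, "turn": 0},
    {"hand": 0.05, "tx": 0, "ty": 0, "tz": -0.01, "turn": 0},
    {"hand": 0.05, "tx": 0, "ty": 0, "tz": -0.02, "turn": 0},
    {"hand": 0.05, "tx": 0, "ty": 0, "tz": -0.03, "turn": 0},
    {"hand": 0.05, "tx": 0, "ty": 0, "tz": -0.03, "turn": 0},
  ],
)

```text
clock: 27.0
ee_pos: [568.8, -116.2, 219.1]
orientation: [3.14, 0.002, 0.244]
wrist_force: [0.9, -0.5, -0.1]
finger_gap: 0.586
grasp_force: 0.0
```

Call:
carry_out(
  commands=[
    {"hand": 0.05, "tx": 0, "ty": 0, "tz": -0.03, "turn": 0},
    {"hand": 0.05, "tx": 0, "ty": 0, "tz": -0.02, "turn": 0},
    {"hand": 0.05, "tx": 0, "ty": 0, "tz": 0, "turn": 0},
    {"hand": 0.05, "tx": 0, "ty": 0, "tz": 0, "turn": 0},
  ],
)

```text
clock: 27.33
ee_pos: [570.3, -116.6, 270.2]
orientation: [3.137, -0.003, 0.244]
wrist_force: [0.1, 0.2, -0.9]
finger_gap: 0.581
grasp_force: 0.0
```

```bash
python3 look.py 8 30 2>/dev/null
python3 - <<'E'
import cv2,numpy as np
a=cv2.imread('pics/side8.png')[140:290,250:420];b=cv2.imread('pics/w8.png')[0:400,100:540]
a=cv2.resize(a,None,fx=2.3,fy=2.3);b=cv2.resize(b,(391,345))[:345]
cv2.imwrite('pics/c8.png',np.hstack([a[:345],b]))
E
```

```text
[ 570.35 -116.6   270.2 ] [ 3.1374e+00 -2.7000e-03  2.4370e-01] [-3.380e-01  3.170e-01  1.460e-01  1.395e+00 -2.000e-03  2.559e+00] [ 0.14  0.2  -0.94] [ 0.065  0.057 -0.012]
w handle 535 [651.6 -95.7 161.4] [651.7 -95.8] [20.9 20.6] axis [ 569.2 -116.3]
w tower 2321 [ 571.6 -115.6   80.2] [ 569.3 -116.2] [75.  75.1]  
top handle 0 [nan nan nan] [0. 0.] [0. 0.] axis [-82.5 -20.5]
top tower 0 [nan nan nan] [0. 0.] [0. 0.]  
side handle 44 [650.5 -90.6 161.4] [651.4 -92. ] [21.5 17.8] axis [ 568.9 -112.5]
side tower 330 [ 567.3 -101.7   80.4] [ 568.9 -112.1] [74.8 75.7]
```

View pics/c8.png

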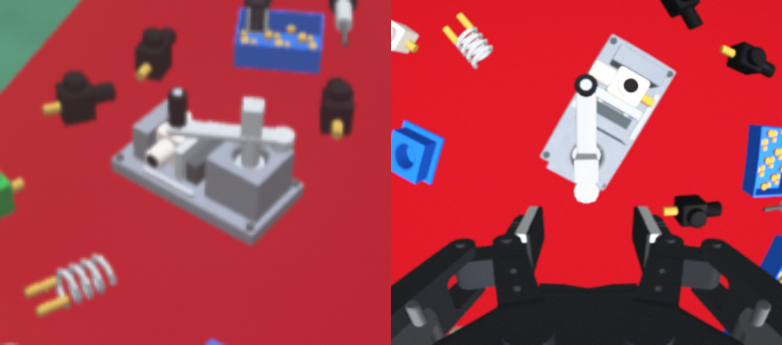

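The pictures show the crank upright in the well: boss (253,125) on the left, arm at (585,130) on the right. The jaw is closed against the white tap at (628,85), and the fingers are clear. One numeric check of the tap, then I hand in.

Run:
```python
from m import *
p,s,W=wcloud();a=-np.deg2rad(15.6);e=np.array([np.cos(a),np.sin(a)]);f=np.array([-e[1],e[0]])
q=np.c_[(W[:,:2]-[569.3,-116.2])@e,(W[:,:2]-[569.3,-116.2])@f,W[:,2]]
n=q[(q[:,2]>81.5)&(q[:,2]<88)&(q[:,0]>80)&(q[:,0]<130)&(abs(q[:,1])<30)]
print('neck',len(n),n.min(0).round(1),n.max(0).round(1))
j=q[(q[:,2]>64)&(q[:,2]<68)&(q[:,0]>60)&(q[:,0]<92)&(q[:,1]<-20)&(q[:,1]>-36)];print('jaw',len(j),np.percentile(j[:,0],[2,98]).round(1))
r=observe()['ee_pos'];print(r)
close_job()
```

```text
neck 603 [ 90.1 -15.9  81.6] [119.2  13.7  86.9]
jaw 142 [73.3 90.1]
[ 568.64503084 -116.00794203  266.49845448]
the job is handed in; nothing more can be done
```

The job is handed in: the crank is seated in the well and wound clockwise about 0.87 turn. It met a sharp stop at about 12.5 N at the handle, the jaw is closed on the tap body, and the gripper is clear.

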